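# Pack the cruet set into its carrying case and fasten it

### The arm

A 6-joint arm with a two-finger parallel gripper is mounted at the origin on the work surface. World frame = base frame: x ahead of the robot, y to its left, z up, the work surface at z = 0. Lengths are in mm, angles in rad, forces in N, time in s.
With the tool pointing down it reaches from about 275 to 1000 mm from the base axis. Payload 8.4 kg.
Tool frame: the origin (TCP) lies at the very end of the fingers, on their centre line; the grasp point (between the pads) lies 19 mm behind it; z points along the fingers, y is the direction in which the jaws open and shut (so a half turn about z gives the same grasp; the last joint's range is limited). The gripper opens to 85 mm and grips with 20 to 120 N. Pads are 22 mm wide; open, the fingers measure 114 mm over their backs; the gripper's body (76 mm by 85 mm) begins 54 mm behind the grasp point. The pads swing forward as they close: fully open they stand 13 mm farther back than shut.
Start: joints at [-1.254, 0.353, 1.633, -0, 1.155, -0.002], TCP at [195.891, -593.511, 231.281] pointing down, gripper open.
Joint ranges: [-2.63, 2.63], [-0.92, 2.1], [0.06, 2.66], [-1.3, 4.44], [0, 2.69], [-3.02, 3.02]. Speed limits (rad/s): [2.22, 2.22, 2.79, 3.14, 3.14, 3.14].

### API

Orientations are given as [roll, pitch, yaw] about the fixed x, y, z axes, in that order (R = Rz(yaw) Ry(pitch) Rx(roll)).
In Python, from rig import sense, grab_frame, sign_off, masks_of gives the robot as it stands. The module is installed in compiled form; this text tells all that it offers.
- The arm moves only by the shell command python3 -m inch 'ROWS' [FORCE]. ROWS is JSON, a list of rows, each an object of numbers: "gripper": the finger opening in m, from 0 to 0.0854; "tx", "ty", "tz": the shift along the tool's x, y, z in m; "spin": the turn about the tool's z in degrees. In form: [{"gripper": .., "tx": .., "ty": .., "tz": .., "spin": ..}, ...]. A call has exactly 8 rows; each row shifts and turns the commanded pose from where the row before left it, along the tool's axes as they then stand; what a row does not reach is not made up. A row lasts 1/10 s, in which the tool goes at most 50 mm and 8.59 degrees, less where a joint would pass 70% of its speed; a pose out of reach is approached as far as the arm can. A call is refused whole if a number of a shift passes 0.05 or a number of a turn 8.59, either way. A call with a gripper value outside its range is refused whole. The fingers move at their own pace and stop on an object; FORCE is the grip in N (left out, the last holds). Time passes only in rows, so rows that do not move let the fingers close, or fill a call up. It gives the time, the measured TCP pose, the force and the opening at its end, in the units of the state.
- sense(): the state, without advancing time (a new reading comes with each control period).
- grab_frame(name): name is "scene" or "top" or "wrist"; returns a dict with "pixels" (480x640x3 uint8, red, green, blue), "K" (3x3 intrinsics, pixels), "extrinsics" (4x4, takes a point from camera to world coordinates). Camera axes: x right, y down, z forward; pixel columns grow to the right and rows downward; lengths in mm; the calibration is good to about 2 mm. A picture is of the moment at which its call begins. There is no depth.
- sign_off(): hands the job in, once; it reports no verdict.
Trained networks look in the newest picture that a camera, given by its name, has taken for a name from the list of things; names that differ only in an ending like _2 or _b are one class to them, and where a whole thing is asked for, a point or a joint stands for the part that bears it (a point fixed in the world has none). Each returns a list of dicts, best first, with "conf" (0 to 1); they miss things now and then, are a little off and sometimes report something else, mostly with a low value. They report only what shows in the picture. A call takes as long as a camera call.
- masks_of(camera, target): "pixels" (480x640 bool, what is visible of it) and "centre" ([row, column] in pixels, amid what is visible of it).
The state is a dict: "clock": time; "qpos": joint angles; "qvel": joint speeds; "joint_efforts": joint torques, N m; "eef_pos": TCP position; "tcp_rot": TCP orientation; "contact_force": force on the tool from outside, world axes, zero at the start; "wrist_torque": the same for the moment, N m; "opening": opening from 0.0 (shut) to 1.0 (fully open).
Only numpy, scipy, OpenCV 4.12 (cv2) and the standard library are available. Lean on these libraries where they do the work, as an engineer would, in place of code of your own. Each camera call takes 0.05 s, during which the arm holds its last target.

### The job

Pack this cruet set for the buyer: stand the tall glass shaker and the squat lidded mustard pot upright in the foam pockets cut to their sizes in the open carrying case, setting the glass down without dropping it. Then shut the case's lid fully and after that fold both catches on its front all the way down over their keepers. Leave the sugar bowl, the glass dish and the small carton where they stand.

Things in the scene. Friction and masses are not known exactly. Their poses are not given: they have to be found in the camera images.
- case: Carrying case, grey panels, aluminium edges, 160 (x) by 330 (y) mm, fixed to the table; base rim 75 mm up, 120 mm tall when shut. Origin on the table under its centre; x points from its front (catches, handle) to its back (lid hinge), y to its left (seen from its front), z up. Grey foam fills the base to 70 mm up, with two round pockets and, between them, a shallow slot with a spoon that stays there.
- case_handle (a point): Middle of the folded carrying handle on the front of the case (not used): it stands 18 mm out of the front, from y = -65 to +65 mm of the case, 18 to 60 mm above the table. Under each catch a steel keeper stands 9 mm out of the front, 36 to 70 mm above the table.
- shaker_pocket (a point): Centre of the floor of the smaller round pocket (52 mm across, at case y = +90 mm, 45 mm deep, floor 25 mm above the table, mouth 70 mm above it). Axes as the case.
- pot_pocket (a point): Centre of the floor of the larger round pocket (66 mm across, at case y = -90 mm, 45 mm deep, floor 25 mm above the table, mouth 70 mm above it). Axes as the case.
- lid (a joint): Angle of the case lid, rad: 0 shut, growing as it opens upward, about 1.35 to 1.57 at the start (1.57 = upright), stop at 1.75. Stiff friction hinge: it stays where it is left; moving it takes about 0.2 to 0.9 N m, so up to about 7 N pushed 130 mm from the hinge.
- lid_hinge (a point): Middle of the lid's hinge line, along the case's y at the back of the rim (case x +80, z 75 mm). Axes turn with the lid; when shut they are the case's. In them the lid, a hollow tray with 4 mm walls, spans x -160 to 0, y -165 to +165, z 0 (open side) to 45 mm (flat outer top).
- lid_front (a point): Middle of the lid's top front edge: in the axes of lid_hinge at (-160, 0, 45) mm.
- catch_left (a joint): Angle of the left catch (case y = +122 mm), rad: 0 folded down flat over its keeper, 1.57 sticking straight out of the front face, stop at 2.2; about 1.2 to 1.9 at the start, relative to the lid. Friction hinge of 0.04 N m: stays where left, about 1 to 2 N at the plate moves it.
- catch_right (a joint): The same for the right catch (case y = -122 mm).
- catch_left_hinge (a point): Middle of the left catch's hinge line, along the case's y: on the lid, 10 mm before its front face, 25 mm above its open side (100 mm above the table when shut). Axes turn with the catch: its flat steel plate, 34 wide, 4 thick, runs 50 mm along -z, outer face at x = -4 mm looking along -x; a lip at the free end stands 4 mm further out.
- catch_right_hinge (a point): The same for the right catch.
- catch_left_tip (a point): Middle of the free end of the left catch's plate, 50 mm from its hinge.
- catch_right_tip (a point): The same for the right catch.
- shaker: Tall round glass shaker with a steel cap, 84 mm tall, 140 g: body 44 mm across up to 48 mm, tapering to the cap, which is 36 mm across from 60 to 76 mm and narrows to 24 mm at the top. Origin at the centre of its underside, z up.
- mustard_pot: Squat round glass pot with a steel lid fixed on, 200 g: body 58 mm across, up to 56 mm, lid slightly domed to 62 mm, with a round knob 18 mm across from 68 to 78 mm (14 mm at its foot at 62 mm, top at 81 mm). Origin at the centre of its underside, z up.
- sugar_bowl: Bystander: white round bowl with a domed steel lid, 88 mm across, 87 mm tall. Origin at the centre of its underside.
- glass_dish: Bystander: open glass dish, 116 mm across, 42 mm tall. Origin at the centre of its underside.
- napkin_carton: Bystander: closed cardboard carton 104 x 79 x 47 mm. Origin at the centre of its underside.

How it is judged:
By the outcome, as a careful person would: the job done as asked, in the order asked, and still so for the second after the job is handed in, with the robot touching nothing.
It also fails if it takes over 72 s, if anything falls off the work surface, if the arm or the gripper's body presses on something with over 40 N, if the wrist force passes 120 N, or if a joint passes its speed limit or range.

## Working session

There is one attempt and no reset: what is moved stays moved. The work goes in short steps, Python scripts to look and compute and a shell command to move; the robot and the scene stay as the last step left them, time stands still between calls to the robot, and variables do not carry over. Pictures are saved under pics/ and viewed, and the job is handed in when it is done.

```bash
ls; mkdir -p pics; python3 - <<'E'
from rig import sense, grab_frame
import cv2
s=sense(); print({k:(v if not hasattr(v,'tolist') else v) for k,v in s.items()})
for n in ["scene","top"]:
    f=grab_frame(n); cv2.imwrite(f"pics/{n}0.png",cv2.cvtColor(f["pixels"],cv2.COLOR_RGB2BGR)); print(n,f["K"],f["extrinsics"])
E
```

```text
pics
{'clock': 0.0, 'qpos': array([-1.25440208e+00,  3.53685738e-01,  1.63410186e+00,  2.08708880e-05,
        1.15521910e+00, -2.39843488e-03]), 'qvel': array([ 0.00120775,  0.00039782,  0.00095828, -0.00026046,  0.00025716,
       -0.00086133]), 'joint_efforts': array([-2.05852535e-03, -6.05252981e+01, -3.42082965e+01, -4.60428453e-05,
        9.14957636e-03, -1.35138919e-05]), 'eef_pos': array([ 195.7498824 , -593.06397512,  230.55202063]), 'tcp_rot': array([-3.14017865e+00, -2.24739448e-05,  3.18784222e-01]), 'contact_force': array([-0.4830078 ,  0.43819785, -0.01017206]), 'wrist_torque': array([ 0.01050496,  0.02092126, -0.02829086]), 'opening': 1.0024880485625904}
scene [[592.14610065   0.         324.17400266]
 [  0.         592.14610065 234.80310188]
 [  0.           0.           1.        ]] [[ 5.79858174e-01  6.27560474e-01 -5.19550142e-01  1.27709564e+03]
 [ 8.14704320e-01 -4.43027570e-01  3.74143613e-01 -5.40674856e+02]
 [ 4.62270571e-03 -6.40229977e-01 -7.68169387e-01  1.19935174e+03]
 [ 0.00000000e+00  0.00000000e+00  0.00000000e+00  1.00000000e+00]]
top [[552.65975892   0.         313.51179777]
 [  0.         552.65975892 235.39882305]
 [  0.           0.           1.        ]] [[ 8.80721201e-04 -9.95151819e-01  9.83467360e-02  4.03804226e+02]
 [-9.99999135e-01 -9.72551675e-04 -8.85806011e-04 -9.63667928e+00]
 [ 9.77158746e-04 -9.83458708e-02 -9.95151815e-01  1.44521450e+03]
 [ 0.00000000e+00  0.00000000e+00  0.00000000e+00  1.00000000e+00]]
```

View pics/scene0.png

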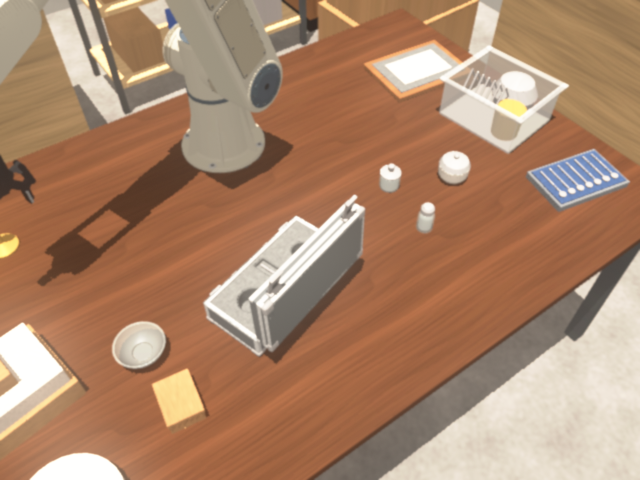

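View pics/top0.png

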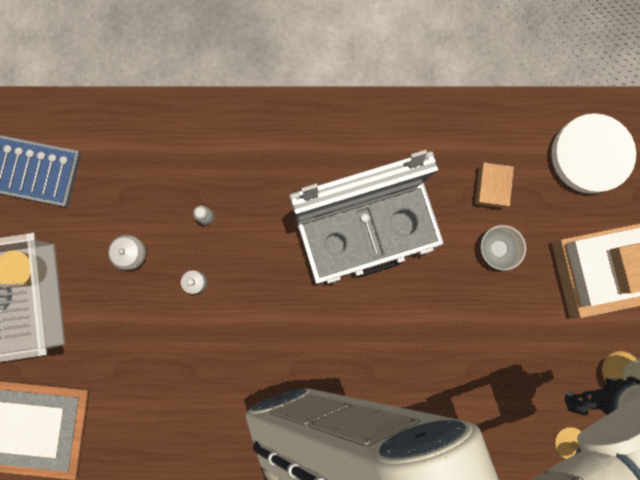

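```bash
cat > h.py <<'E'
import numpy as np, cv2
from rig import sense, grab_frame, masks_of
def ray(f,rc):
    K=f["K"];T=f["extrinsics"]
    d=T[:3,:3]@np.linalg.solve(K,[rc[1],rc[0],1.0]); return T[:3,3],d/np.linalg.norm(d)
def at_z(f,rc,z):
    o,d=ray(f,rc); return o+d*(z-o[2])/d[2]
def proj(f,P):
    T=f["extrinsics"]; p=T[:3,:3].T@(np.asarray(P,float)-T[:3,3]); q=f["K"]@p; return q[:2]/q[2]  # col,row
def tri(f1,a,f2,b):
    o1,d1=ray(f1,a);o2,d2=ray(f2,b)
    A=np.stack([d1,-d2],1);t=np.linalg.lstsq(A,o2-o1,rcond=None)[0]
    p=o1+t[0]*d1;q=o2+t[1]*d2; return (p+q)/2,np.linalg.norm(p-q)
def save(f,name,box=None,s=1):
    im=cv2.cvtColor(f["pixels"],cv2.COLOR_RGB2BGR)
    if box: im=im[box[0]:box[1],box[2]:box[3]]
    if s!=1: im=cv2.resize(im,None,fx=s,fy=s,interpolation=cv2.INTER_CUBIC)
    cv2.imwrite("pics/"+name,im)
E
python3 - <<'E'
from h import *
ft=grab_frame("top"); fs=grab_frame("scene")
np.set_printoptions(precision=1,suppress=True)
save(ft,"topcase.png",(140,300,280,460),4)
save(ft,"topobj.png",(190,310,90,240),5)
for n in ["shaker","mustard_pot","sugar_bowl","case","lid","catch_left","catch_right","shaker_pocket","pot_pocket","lid_front"]:
    r={}
    for c in ["top","scene"]:
        m=masks_of(c,n)
        r[c]=m
        for x in m[:3]:
            ys,xs=np.nonzero(x["pixels"])
            print(n,c,round(x["conf"],2),np.array(x["centre"]),len(ys),(ys.min(),ys.max(),xs.min(),xs.max()) if len(ys) else None)
    if r["top"] and r["scene"]: print("  tri",tri(ft,r["top"][0]["centre"],fs,r["scene"][0]["centre"]))
E
```

```text
shaker top 0.77 [214.8 202.2] 304 (np.int64(206), np.int64(224), np.int64(194), np.int64(213))
shaker scene 0.56 [216.8 427.3] 460 (np.int64(202), np.int64(232), np.int64(416), np.int64(434))
  tri (array([597.3, 277.2,  39.9]), np.float64(6.221356979671086))
mustard_pot top 0.64 [281.3 194.5] 491 (np.int64(271), np.int64(293), np.int64(181), np.int64(206))
mustard_pot scene 0.6 [176.5 390.6] 531 (np.int64(162), np.int64(192), np.int64(379), np.int64(401))
  tri (array([427.3, 293. ,  41.4]), np.float64(6.461613897747918))
sugar_bowl top 0.86 [251.  126.6] 982 (np.int64(236), np.int64(269), np.int64(109), np.int64(145))
sugar_bowl top 0.23 [220.9 366.8] 13002 (np.int64(150), np.int64(282), np.int64(290), np.int64(442))
sugar_bowl scene 0.81 [169.2 455.1] 852 (np.int64(151), np.int64(183), np.int64(439), np.int64(470))
  tri (array([503.8, 469.3,  32. ]), np.float64(3.2628250867749977))
case top 0.64 [220.4 368.4] 13095 (np.int64(150), np.int64(283), np.int64(290), np.int64(441))
case top 0.5 [185.9 495.3] 1443 (np.int64(163), np.int64(207), np.int64(475), np.int64(513))
case scene 0.
[... 1462 characters left out ...]
 580.6, -149.5,   78.1]), np.float64(6.82193684409978))
pot_pocket top 0.91 [218.2 367.5] 13150 (np.int64(151), np.int64(283), np.int64(290), np.int64(442))
pot_pocket scene 0.62 [278.6 284.8] 12637 (np.int64(195), np.int64(355), np.int64(204), np.int64(364))
  tri (array([ 579.9, -146.7,   85.9]), np.float64(4.681125324897142))
lid_front top 0.89 [187.7 364.7] 4276 (np.int64(149), np.int64(220), np.int64(290), np.int64(437))
lid_front top 0.62 [213.3 205.9] 288 (np.int64(206), np.int64(224), np.int64(194), np.int64(213))
lid_front scene 0.96 [277.6 307.3] 7635 (np.int64(196), np.int64(350), np.int64(250), np.int64(364))
  tri (array([ 645.8, -131.4,  152.1]), np.float64(1.6325957605319665))
```

View pics/topcase.png

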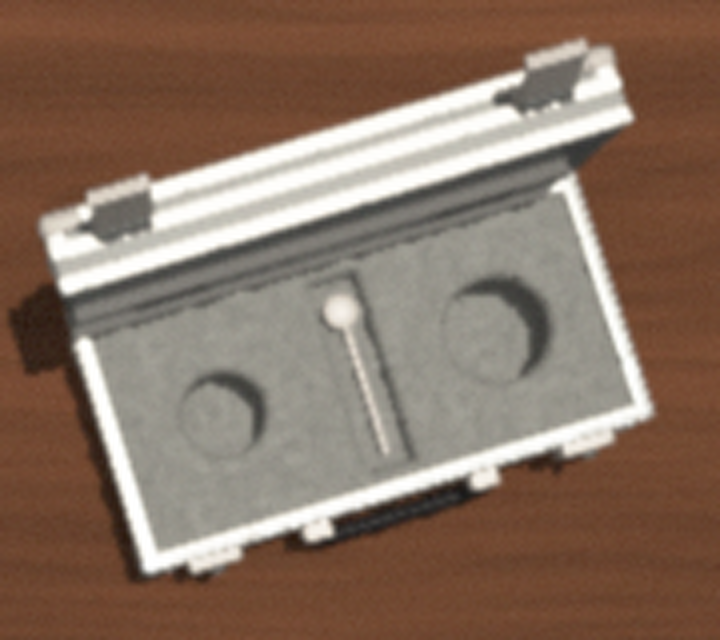

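View pics/topobj.png

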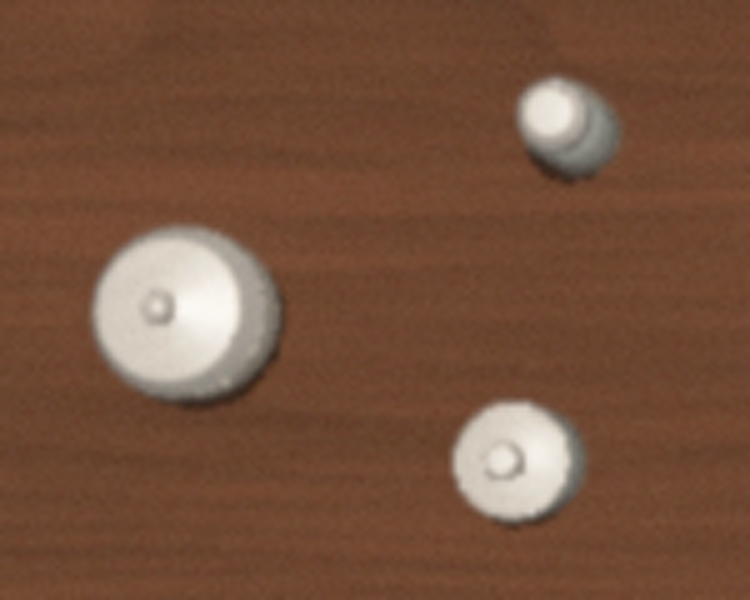

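```bash
python3 - <<'E'
from h import *
np.set_printoptions(precision=1,suppress=True)
ft=grab_frame("top"); fs=grab_frame("scene"); fw=grab_frame("wrist")
save(fw,"w0.png"); print(fw["K"],fw["extrinsics"], sense()["eef_pos"])
sp=at_z(ft,(243.6,335.1),70); pp=at_z(ft,(222.1,403.9),70)
print("pockets",sp,pp,np.linalg.norm(sp-pp),"centre",(sp+pp)/2,"yaw",np.degrees(np.arctan2(*( (sp-pp)[[1,0]])))-90)
c1=at_z(ft,(282.6,316.6),75);c2=at_z(ft,(242.1,442.1),75)
d=c1-c2;print("front corners",c1,c2,np.linalg.norm(d),np.degrees(np.arctan2(d[1],d[0]))-90)
print("shaker",at_z(ft,(212.0,200),84),"pot",at_z(ft,(281.8,190.2),81))
save(fs,"scobj.png",(140,250,360,490),5)
save(fs,"sccase.png",(180,360,195,375),4)
E
```

```text
[[368.3   0.  315.5]
 [  0.  368.3 243.3]
 [  0.    0.    1. ]] [[   0.3   -0.9   -0.3  267.3]
 [  -0.9   -0.3   -0.1 -569.4]
 [   0.     0.3   -1.   374. ]
 [   0.     0.     0.     1. ]] [ 195.9 -593.5  231.3]
pockets [519.2 -64.8  70. ] [ 573.4 -237.4   70. ] 180.95971896525788 centre [ 546.3 -151.1   70. ] yaw 17.443886954392326
front corners [422.  -18.6  75. ] [ 522.8 -330.9   75. ] 328.17476818184537 17.874166932028587
shaker [596.5 271.3  84. ] pot [423.6 292.3  81. ]
```

View pics/w0.png

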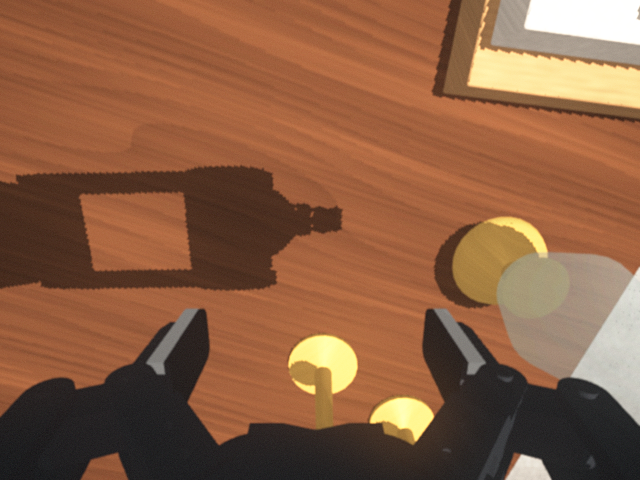

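View pics/sccase.png

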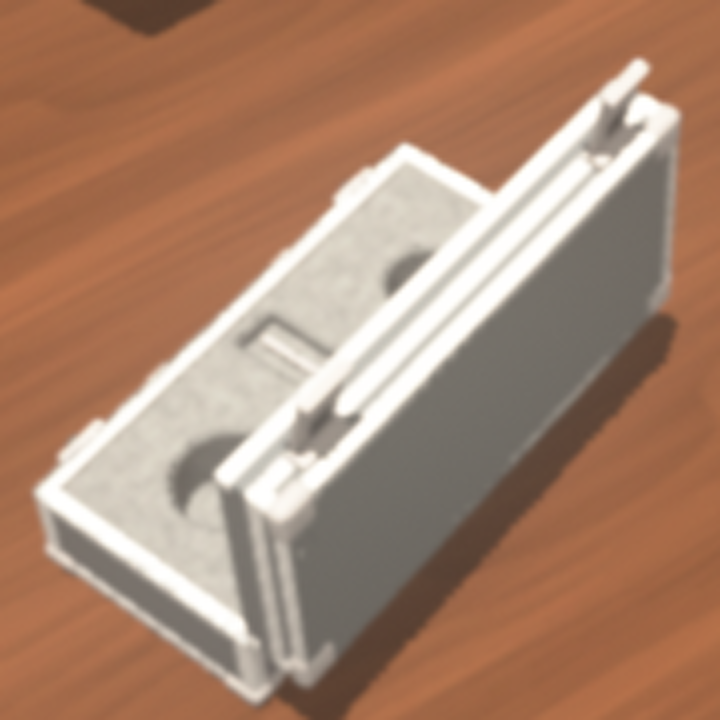

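View pics/scobj.png

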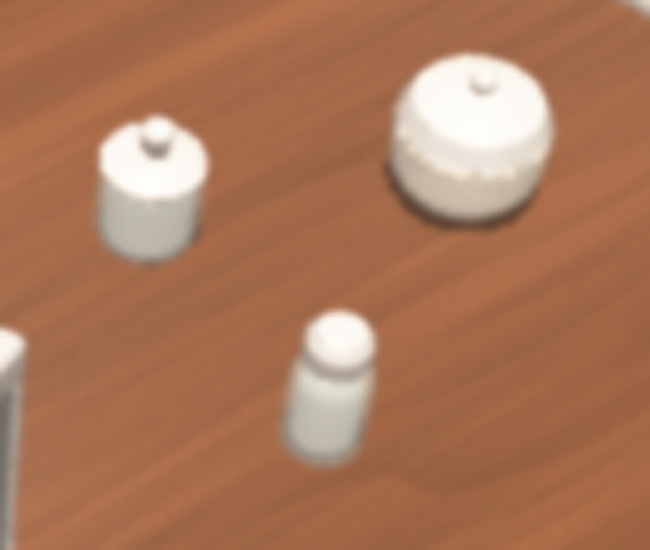

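```bash
cat >> h.py <<'E'
CASE=np.array([548.,-150.5]); CY=np.radians(17.65)
def c2w(x,y): c,s=np.cos(CY),np.sin(CY); return CASE+np.array([c*x-s*y,s*x+c*y])
def w2c(p): c,s=np.cos(CY),np.sin(CY); d=np.asarray(p)[:2]-CASE; return np.array([c*d[0]+s*d[1],-s*d[0]+c*d[1]])
def plan(target,yaw_deg,n,frm=None,yaw0=None):
    """n equal rows; prints tool-frame rows; shift in axes before turn"""
    s=sense(); p=np.array(s["eef_pos"]) if frm is None else np.array(frm,float)
    y=np.degrees(s["tcp_rot"][2]) if yaw0 is None else yaw0
    dy=(yaw_deg-y)/n; d=(np.array(target,float)-p)/n
    if np.linalg.norm(d)>50 or abs(dy)>8.59: print("TOO FAST",np.linalg.norm(d),dy)
    for i in range(n):
        a=np.radians(y+dy*i); tx=d[0]*np.cos(a)+d[1]*np.sin(a); ty=d[0]*np.sin(a)-d[1]*np.cos(a)
        print(f'{{"tx":{tx/1000:.4f},"ty":{ty/1000:.4f},"tz":{-d[2]/1000:.4f},"spin":{-dy:.2f}}}')
E
python3 - <<'E'
from h import *
t=c2w(-10,-20); print(t); plan([t[0],t[1],270],107.6,16)
E
```

```text
[ 544.53476745 -172.59054466]
{"tx":0.0289,"ty":-0.0182,"tz":-0.0024,"spin":-5.58}
{"tx":0.0306,"ty":-0.0153,"tz":-0.0024,"spin":-5.58}
{"tx":0.0319,"ty":-0.0122,"tz":-0.0024,"spin":-5.58}
{"tx":0.0329,"ty":-0.0090,"tz":-0.0024,"spin":-5.58}
{"tx":0.0337,"ty":-0.0058,"tz":-0.0024,"spin":-5.58}
{"tx":0.0341,"ty":-0.0025,"tz":-0.0024,"spin":-5.58}
{"tx":0.0342,"ty":0.0008,"tz":-0.0024,"spin":-5.58}
{"tx":0.0339,"ty":0.0042,"tz":-0.0024,"spin":-5.58}
{"tx":0.0333,"ty":0.0074,"tz":-0.0024,"spin":-5.58}
{"tx":0.0325,"ty":0.0106,"tz":-0.0024,"spin":-5.58}
{"tx":0.0313,"ty":0.0138,"tz":-0.0024,"spin":-5.58}
{"tx":0.0298,"ty":0.0167,"tz":-0.0024,"spin":-5.58}
{"tx":0.0280,"ty":0.0195,"tz":-0.0024,"spin":-5.58}
{"tx":0.0260,"ty":0.0222,"tz":-0.0024,"spin":-5.58}
{"tx":0.0237,"ty":0.0246,"tz":-0.0024,"spin":-5.58}
{"tx":0.0212,"ty":0.0268,"tz":-0.0024,"spin":-5.58}
```

```bash
python3 -m inch '[{"tx":0.029,"ty":-0.018,"tz":-0.005,"spin":-5.6},{"tx":0.031,"ty":-0.015,"tz":-0.005,"spin":-5.6},{"tx":0.032,"ty":-0.012,"tz":-0.005,"spin":-5.6},{"tx":0.033,"ty":-0.009,"tz":-0.005,"spin":-5.6},{"tx":0.034,"ty":-0.006,"tz":-0.005,"spin":-5.6},{"tx":0.034,"ty":-0.002,"tz":-0.005,"spin":-5.6},{"tx":0.034,"ty":0.001,"tz":-0.005,"spin":-5.6},{"tx":0.034,"ty":0.004,"tz":-0.005,"spin":-5.6}]'
```

```text
$[0]: bad value
```

```bash
python3 -m inch '[{"gripper":0.085,"tx":0.029,"ty":-0.018,"tz":-0.005,"spin":-5.6},{"gripper":0.085,"tx":0.031,"ty":-0.015,"tz":-0.005,"spin":-5.6},{"gripper":0.085,"tx":0.032,"ty":-0.012,"tz":-0.005,"spin":-5.6},{"gripper":0.085,"tx":0.033,"ty":-0.009,"tz":-0.005,"spin":-5.6},{"gripper":0.085,"tx":0.034,"ty":-0.006,"tz":-0.005,"spin":-5.6},{"gripper":0.085,"tx":0.034,"ty":-0.002,"tz":-0.005,"spin":-5.6},{"gripper":0.085,"tx":0.034,"ty":0.001,"tz":-0.005,"spin":-5.6},{"gripper":0.085,"tx":0.034,"ty":0.004,"tz":-0.005,"spin":-5.6}]'
```

```text
clock: 2.15
eef_pos: [372.0, -382.1, 271.6]
tcp_rot: [3.141, 0.0, 1.105]
contact_force: [-0.4, -0.7, -0.5]
opening: 0.992
```

```bash
python3 -m inch '[{"gripper":0.085,"tx":0.033,"ty":0.007,"tz":0,"spin":-5.6},{"gripper":0.085,"tx":0.0325,"ty":0.0105,"tz":0,"spin":-5.6},{"gripper":0.085,"tx":0.0315,"ty":0.014,"tz":0,"spin":-5.6},{"gripper":0.085,"tx":0.030,"ty":0.0165,"tz":0,"spin":-5.6},{"gripper":0.085,"tx":0.028,"ty":0.0195,"tz":0,"spin":-5.6},{"gripper":0.085,"tx":0.026,"ty":0.022,"tz":0,"spin":-5.6},{"gripper":0.085,"tx":0.024,"ty":0.0245,"tz":0,"spin":-5.4},{"gripper":0.085,"tx":0.021,"ty":0.027,"tz":0,"spin":-5.4}]'
python3 - <<'E'
from h import *
s=sense(); print(s["eef_pos"],np.degrees(s["tcp_rot"]),s["qpos"],np.abs(s["qvel"]).max())
f=grab_frame("wrist"); save(f,"w1.png"); np.savez("w1.npz",**f); s=sense(); print(s["eef_pos"]); print(f["extrinsics"])
E
```

```text
clock: 2.95
eef_pos: [545.1, -170.5, 271.5]
tcp_rot: [3.141, 0.0, 1.88]
contact_force: [0.7, -1.1, 0.8]
opening: 0.99
[ 545.07211593 -170.52648011  271.45870431] [1.79985745e+02 1.32088991e-02 1.07693774e+02] [-3.05804287e-01  2.32630194e-01  1.70669063e+00 -4.81163462e-05
  1.20193562e+00 -6.14601588e-01] 0.5634717793666552
[ 547.98989757 -167.29772571  271.46459194]
[[ 9.52486331e-01  2.91013894e-01  8.98927245e-02  5.21673138e+02]
 [ 3.04580400e-01 -9.09325082e-01 -2.83476057e-01 -9.81304270e+01]
 [-7.53762058e-04  2.97386632e-01 -9.54756840e-01  4.14081763e+02]
 [ 0.00000000e+00  0.00000000e+00  0.00000000e+00  1.00000000e+00]]
```

View pics/w1.png

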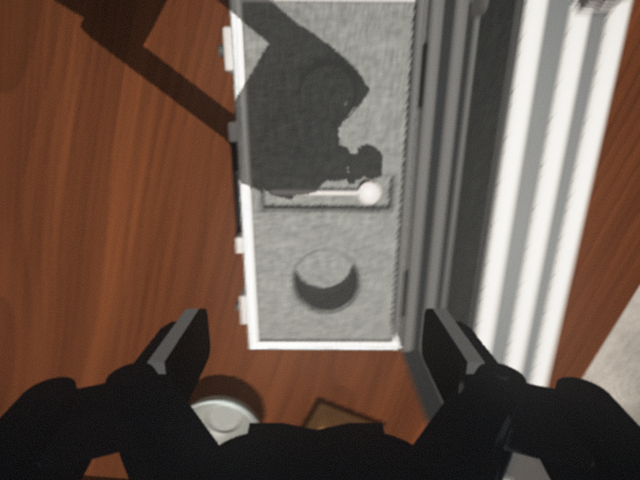

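```bash
python3 - <<'E'
from h import *
np.set_printoptions(precision=1,suppress=True)
f=grab_frame("wrist"); np.savez("w2.npz",**f); s=sense(); print(s["eef_pos"],np.abs(s["qvel"]).max()); print(f["extrinsics"][:3,3])
save(f,"w2a.png",(220,370,225,425),4); save(f,"w2b.png",(0,230,205,435),3)
E
```

```text
[ 546.5 -169.   271.3] 0.05159659462080514
[523.8 -95.4 414.2]
```

View pics/w2a.png

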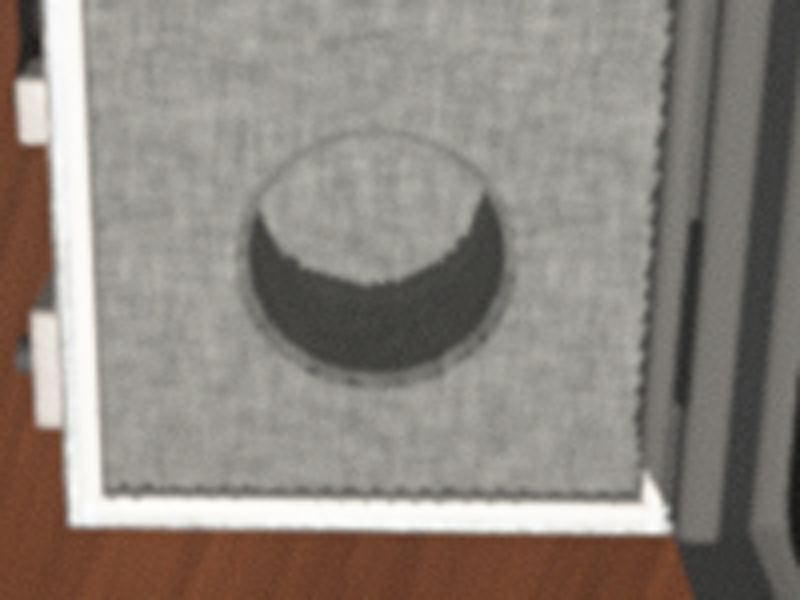

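View pics/w2b.png

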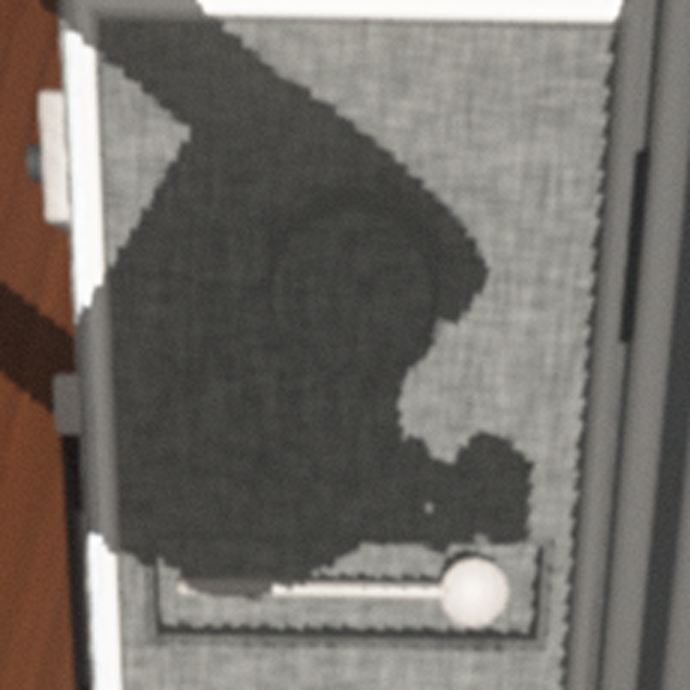

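```bash
python3 - <<'E'
from h import *
np.set_printoptions(precision=1,suppress=True)
f=dict(np.load("w2.npz"))
print("pot pocket",at_z(f,(283.9,318.6),70))
a=at_z(f,(351.4,241.6),75);b=at_z(f,(352.9,392.6),75);print("FR,BR corners",a,b,np.linalg.norm(a-b),np.degrees(np.arctan2(*(b-a)[[1,0]])))
im=cv2.cvtColor(f["pixels"],cv2.COLOR_RGB2GRAY)[40:160,270:380].astype(float)
im=np.clip((im-40)*4,0,255).astype(np.uint8); cv2.imwrite("pics/w2c.png",cv2.resize(im,None,fx=5,fy=5,interpolation=cv2.INTER_CUBIC))
for lab,P in [("pot",(*c2w(0,-90),70)),("sh",(*c2w(0,90),70)),("FR",(*c2w(-80,-165),75))]: print(lab,proj(f,P))
E
```

```text
pot pocket [ 574.  -236.5   70. ]
FR,BR corners [ 520.  -333.5   75. ] [ 673.  -285.6   75. ] 160.32991721218573 17.380333847004223
pot [319.9 284. ]
sh [322.3  92.9]
FR [243.6 350.7]
```

View pics/w2c.png

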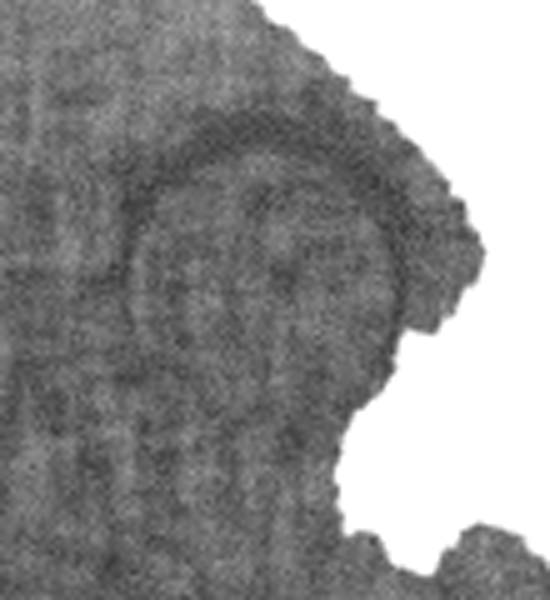

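```bash
sed -i 's/CASE=np.array(.*)); CY=.*/X/; s/^CASE=.*/CASE=np.array([546.5,-151.2]); CY=np.radians(17.6)/' h.py; cat >> h.py <<'E'
def lidpt(th,x,y,z):
    c,s=np.cos(th),np.sin(th); X=80+c*x+s*z; Z=75-s*x+c*z  # opening lifts the front (x<0)
    return np.array([*c2w(X,y),Z])
E
python3 - <<'E'
from h import *
f=grab_frame("top"); fs=grab_frame("scene")
np.savez("t1.npz",**f); np.savez("s1.npz",**fs)
out=[]
for th,col in [(1.35,(0,0,255)),(1.46,(0,255,0)),(1.57,(255,0,0))]:
    for fr,box,l in [(f,(140,300,280,460),0),(fs,(180,360,195,375),1)]:
        if len(out)<2:
            im=cv2.cvtColor(fr["pixels"],cv2.COLOR_RGB2BGR)[box[0]:box[1],box[2]:box[3]]; out.append([cv2.resize(im,None,fx=4,fy=4,interpolation=cv2.INTER_CUBIC),box])
        im,b=out[l]
        P=[lidpt(th,x,y,z) for x,y,z in [(-160,-165,0),(-160,165,0),(-160,165,45),(-160,-165,45)]]
        q=np.array([[(c-b[2]+.5)*4,(r-b[0]+.5)*4] for c,r in (proj(fr,p) for p in P)],int)
        cv2.polylines(im,[q],True,col,1)
for i,(im,b) in enumerate(out): cv2.imwrite(f"pics/lid{i}.png",im[:400] if i==0 else im)
E
```

```text
(no output)
```

View pics/lid0.png

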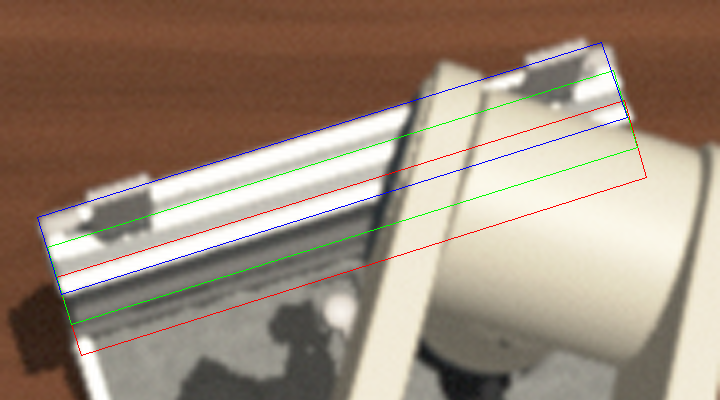

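View pics/lid1.png

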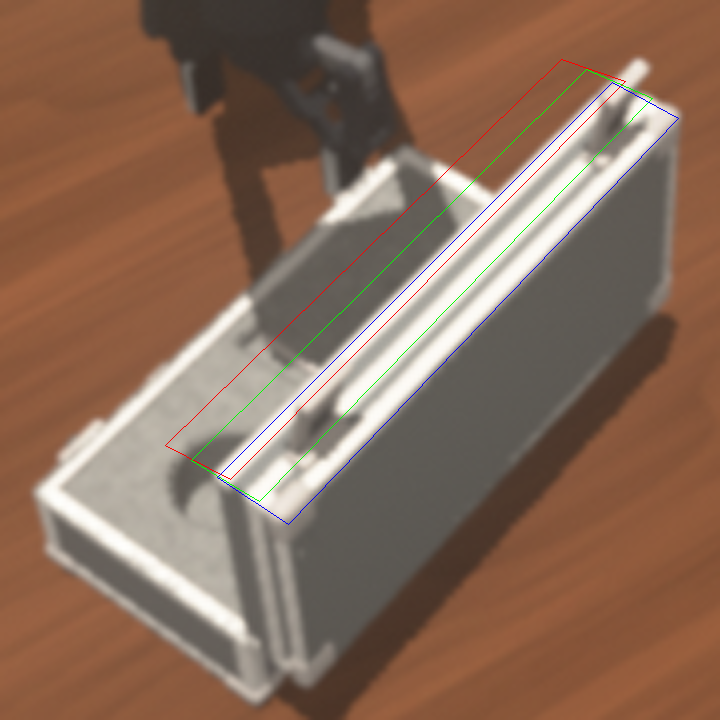

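```bash
python3 - <<'E'
from h import *
s=sense(); print(s["eef_pos"],s["tcp_rot"][2])
plan([505,215,240],107.6,8,yaw0=107.6)
E
```

```text
[ 544.37246787 -171.32242076  271.1176017 ] 1.8763088225510716
{"tx":0.0475,"ty":0.0099,"tz":0.0039,"spin":-0.00}
{"tx":0.0475,"ty":0.0099,"tz":0.0039,"spin":-0.00}
{"tx":0.0475,"ty":0.0099,"tz":0.0039,"spin":-0.00}
{"tx":0.0475,"ty":0.0099,"tz":0.0039,"spin":-0.00}
{"tx":0.0475,"ty":0.0099,"tz":0.0039,"spin":-0.00}
{"tx":0.0475,"ty":0.0099,"tz":0.0039,"spin":-0.00}
{"tx":0.0475,"ty":0.0099,"tz":0.0039,"spin":-0.00}
{"tx":0.0475,"ty":0.0099,"tz":0.0039,"spin":-0.00}
```

```bash
python3 -m inch '[{"gripper":0.085,"tx":0.0475,"ty":0.010,"tz":0.004,"spin":0},{"gripper":0.085,"tx":0.0475,"ty":0.010,"tz":0.004,"spin":0},{"gripper":0.085,"tx":0.0475,"ty":0.010,"tz":0.004,"spin":0},{"gripper":0.085,"tx":0.0475,"ty":0.010,"tz":0.004,"spin":0},{"gripper":0.085,"tx":0.0475,"ty":0.010,"tz":0.004,"spin":0},{"gripper":0.085,"tx":0.0475,"ty":0.010,"tz":0.004,"spin":0},{"gripper":0.085,"tx":0.0475,"ty":0.010,"tz":0.004,"spin":0},{"gripper":0.085,"tx":0.0475,"ty":0.010,"tz":0.004,"spin":0}]'
python3 - <<'E'
from h import *
np.set_printoptions(precision=1,suppress=True)
for i in range(5): f=grab_frame("wrist"); s=sense(); print(s["eef_pos"],f["extrinsics"][:3,3])
np.savez("w3.npz",**f); save(f,"w3.png")
for n in ["shaker","mustard_pot"]:
    for m in masks_of("wrist",n): 
        ys,xs=np.nonzero(m["pixels"]);print(n,m["conf"],np.array(m["centre"]),ys.min(),ys.max(),xs.min(),xs.max())
E
```

```text
clock: 3.95
eef_pos: [506.2, 215.3, 239.4]
tcp_rot: [3.141, 0.0, 1.873]
contact_force: [1.6, -1.0, 0.9]
opening: 0.996
[505.4 221.5 238.9] [483.2 287.8 382.1]
[505.8 218.3 239. ] [482.4 293.5 381.8]
[506.  215.9 239. ] [482.6 290.5 381.7]
[506.2 214.5 239.1] [482.8 288.4 381.7]
[506.5 213.6 239.3] [483.2 287.  381.7]
shaker 0.67 [183.5 429.5] 157 209 399 462
mustard_pot 0.76 [ 95.1 254.1] 60 135 217 291
mustard_pot 0.6 [415.  346.9] 409 426 327 373
mustard_pot 0.52 [402.2 263.4] 366 443 188 372
```

View pics/w3.png

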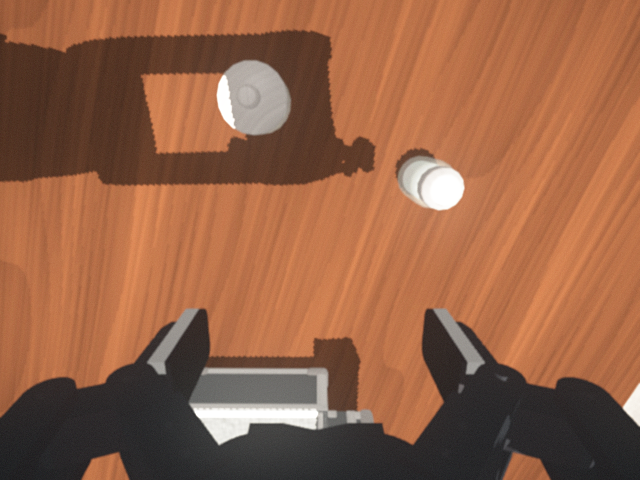

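```bash
python3 - <<'E'
from h import *
np.set_printoptions(precision=1,suppress=True)
f=dict(np.load("w3.npz"))
save(f,"w3a.png",(50,220,210,470),3)
ft=dict(np.load("t1.npz"));fs=dict(np.load("s1.npz"))
print("pot knob",at_z(f,(96,248.5),79),"pot lid",at_z(f,(97,254),60),"shaker cap",at_z(f,(187.5,441),78))
print(tri(ft,(281.8,190.2),f,(96,248.5)), tri(ft,(212,200),f,(187.5,441)))
E
```

```text
pot knob [426.7 294.   79. ] pot lid [427.6 295.1  60. ] shaker cap [595.4 273.7  78. ]
(array([424.2, 294.7,  68.3]), np.float64(1.2017691089962075)) (array([598. , 273.6,  71.6]), np.float64(0.5615989089525995))
```

View pics/w3a.png

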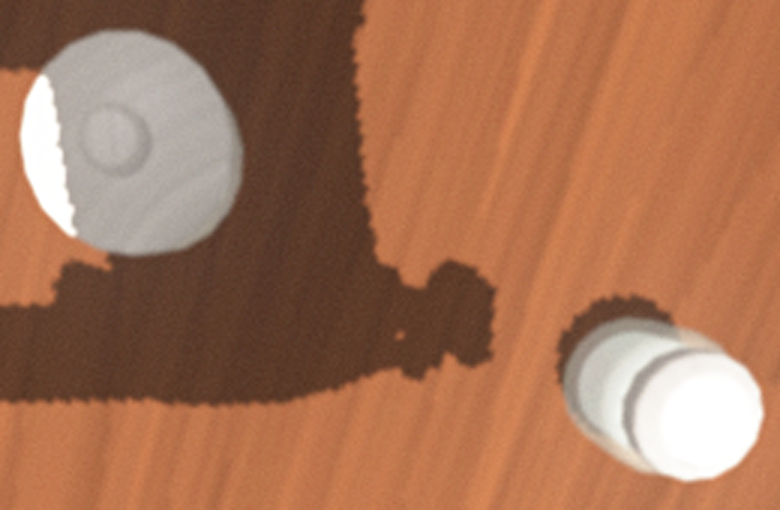

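```bash
python3 -m inch '[{"gripper":0.05,"tx":0.020,"ty":-0.0105,"tz":0.02,"spin":0},{"gripper":0.05,"tx":0.020,"ty":-0.0105,"tz":0.02,"spin":0},{"gripper":0.05,"tx":0.020,"ty":-0.0105,"tz":0.02,"spin":0},{"gripper":0.05,"tx":0.020,"ty":-0.0105,"tz":0.02,"spin":0},{"gripper":0.05,"tx":0.020,"ty":-0.0105,"tz":0.02,"spin":0},{"gripper":0.05,"tx":0,"ty":0,"tz":0.02,"spin":0},{"gripper":0.05,"tx":0,"ty":0,"tz":0.02,"spin":0},{"gripper":0.05,"tx":0,"ty":0,"tz":0,"spin":0}]' 40
python3 - <<'E'
from h import *
np.set_printoptions(precision=1,suppress=True)
for i in range(3): f=grab_frame("wrist"); s=sense(); print(s["eef_pos"],f["extrinsics"][:3,3],np.degrees(s["tcp_rot"]),s["opening"])
np.savez("w4.npz",**f); save(f,"w4.png")
E
```

```text
clock: 5.1
eef_pos: [425.6, 292.2, 97.4]
tcp_rot: [-3.138, 0.001, 1.874]
contact_force: [-0.9, 0.1, -0.3]
opening: 0.588
[426.4 292.8  98.7] [403.1 365.  240. ] [-179.9    0.   107.4] 0.5854573877210867
[427.  293.3  99.6] [403.7 365.5 241.3] [-180.     0.   107.4] 0.5842192157149095
[427.4 293.8 100.2] [404.1 365.9 242.3] [179.9  -0.  107.4] 0.5884070613430677
```

View pics/w4.png

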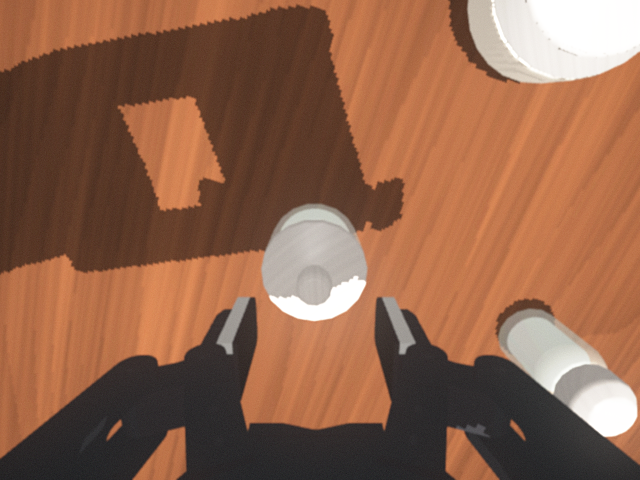

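```bash
python3 - <<'E'
from h import *
np.set_printoptions(precision=1,suppress=True)
f=dict(np.load("w4.npz")); save(f,"w4a.png",(190,330,245,385),4)
s=sense(); print(s["eef_pos"])
for rc in [(284,314)]: print(at_z(f,rc,76))
E
```

```text
[427.4 293.8 100.2]
[424.9 296.3  76. ]
```

View pics/w4a.png

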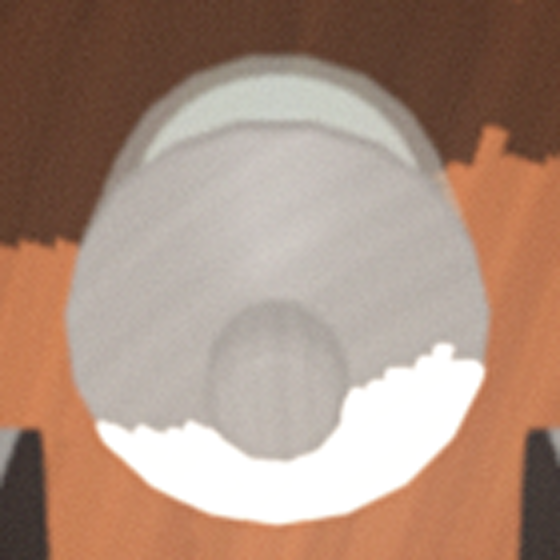

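```bash
python3 -m inch '[{"gripper":0.05,"tx":0.0015,"ty":-0.0015,"tz":0.012,"spin":0},{"gripper":0.05,"tx":0,"ty":0,"tz":0.012,"spin":0},{"gripper":0.05,"tx":0,"ty":0,"tz":0.008,"spin":0},{"gripper":0.05,"tx":0,"ty":0,"tz":0.003,"spin":0},{"gripper":0.05,"tx":0,"ty":0,"tz":0,"spin":0},{"gripper":0.01,"tx":0,"ty":0,"tz":0,"spin":0},{"gripper":0.01,"tx":0,"ty":0,"tz":0,"spin":0},{"gripper":0.01,"tx":0,"ty":0,"tz":0,"spin":0}]' 40
python3 -c "
from rig import sense
s=sense();print(s['eef_pos'],s['opening'],s['contact_force'])"
```

```text
clock: 6.05
eef_pos: [425.0, 295.6, 64.7]
tcp_rot: [3.141, -0.0, 1.876]
contact_force: [0.9, 1.2, 1.2]
opening: 0.185
[425.01104495 295.62831819  64.71346247] 0.18501576788093074 [0.91520279 1.23899689 1.1799401 ]
```

```bash
python3 -m inch '[{"gripper":0.01,"tx":0,"ty":0,"tz":0,"spin":0},{"gripper":0.01,"tx":0,"ty":0,"tz":-0.005,"spin":0},{"gripper":0.01,"tx":0,"ty":0,"tz":-0.015,"spin":0},{"gripper":0.01,"tx":0,"ty":0,"tz":-0.025,"spin":0},{"gripper":0.01,"tx":0,"ty":0,"tz":-0.03,"spin":0},{"gripper":0.01,"tx":0,"ty":0,"tz":-0.03,"spin":0},{"gripper":0.01,"tx":0,"ty":0,"tz":-0.025,"spin":0},{"gripper":0.01,"tx":0,"ty":0,"tz":-0.01,"spin":0}]' 40
python3 - <<'E'
from h import *
np.set_printoptions(precision=1,suppress=True)
f=grab_frame("wrist"); s=sense(); print(s["eef_pos"],s["opening"],s["contact_force"])
fs=grab_frame("scene"); save(fs,"s5.png",(60,260,300,500),4)
t=c2w(0,-90); print(t); plan([*t,200],107.6,16)
E
```

```text
clock: 6.85
eef_pos: [425.3, 295.8, 206.7]
tcp_rot: [3.139, -0.001, 1.876]
contact_force: [0.3, -0.1, -2.3]
opening: 0.182
[425.5 296.  207.1] 0.18265009389797338 [ 1.  -0.1 -0.4]
[ 573.7 -237. ]
{"tx":-0.0345,"ty":-0.0011,"tz":0.0003,"spin":-0.01}
{"tx":-0.0345,"ty":-0.0011,"tz":0.0003,"spin":-0.01}
{"tx":-0.0345,"ty":-0.0011,"tz":0.0003,"spin":-0.01}
{"tx":-0.0345,"ty":-0.0011,"tz":0.0003,"spin":-0.01}
{"tx":-0.0345,"ty":-0.0011,"tz":0.0003,"spin":-0.01}
{"tx":-0.0345,"ty":-0.0012,"tz":0.0003,"spin":-0.01}
{"tx":-0.0345,"ty":-0.0012,"tz":0.0003,"spin":-0.01}
{"tx":-0.0345,"ty":-0.0012,"tz":0.0003,"spin":-0.01}
{"tx":-0.0345,"ty":-0.0012,"tz":0.0003,"spin":-0.01}
{"tx":-0.0345,"ty":-0.0012,"tz":0.0003,"spin":-0.01}
{"tx":-0.0345,"ty":-0.0012,"tz":0.0003,"spin":-0.01}
{"tx":-0.0345,"ty":-0.0012,"tz":0.0003,"spin":-0.01}
{"tx":-0.0345,"ty":-0.0012,"tz":0.0003,"spin":-0.01}
{"tx":-0.0345,"ty":-0.0012,"tz":0.0003,"spin":-0.01}
{"tx":-0.0345,"ty":-0.0012,"tz":0.0003,"spin":-0.01}
{"tx":-0.0345,"ty":-0.0012,"tz":0.0003,"spin":-0.01}
```

View pics/s5.png

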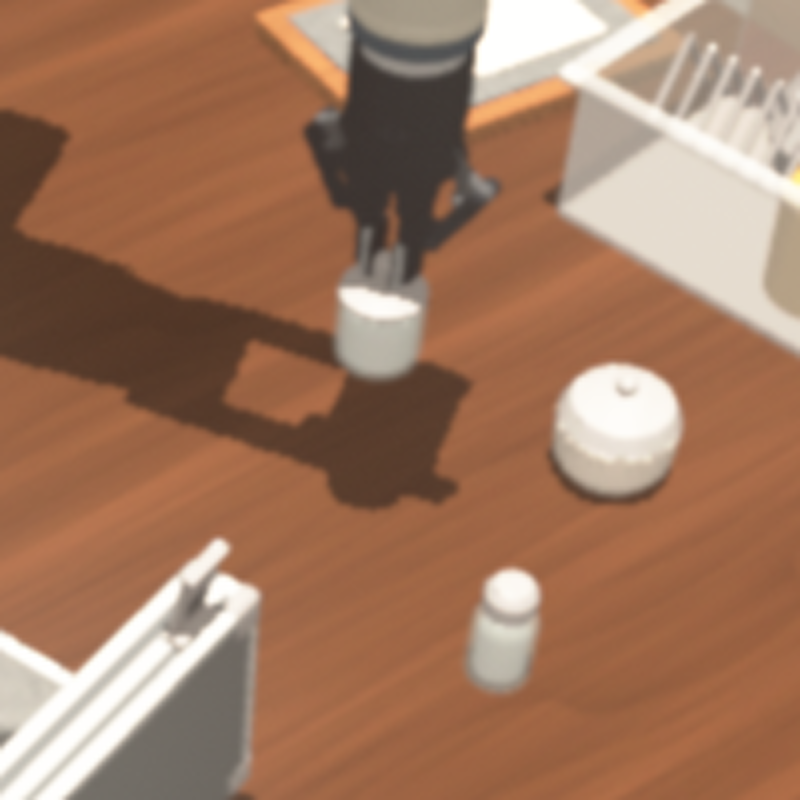

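```bash
python3 -m inch '[{"gripper":0.01,"tx":-0.03,"ty":-0.001,"tz":0,"spin":0},{"gripper":0.01,"tx":-0.035,"ty":-0.001,"tz":0,"spin":0},{"gripper":0.01,"tx":-0.038,"ty":-0.001,"tz":0,"spin":0},{"gripper":0.01,"tx":-0.038,"ty":-0.001,"tz":0,"spin":0},{"gripper":0.01,"tx":-0.038,"ty":-0.001,"tz":0,"spin":0},{"gripper":0.01,"tx":-0.038,"ty":-0.001,"tz":0,"spin":0},{"gripper":0.01,"tx":-0.038,"ty":-0.001,"tz":0,"spin":0},{"gripper":0.01,"tx":-0.038,"ty":-0.001,"tz":0,"spin":0}]' 40
python3 -m inch '[{"gripper":0.01,"tx":-0.038,"ty":-0.0015,"tz":0,"spin":0},{"gripper":0.01,"tx":-0.038,"ty":-0.0015,"tz":0,"spin":0},{"gripper":0.01,"tx":-0.038,"ty":-0.0015,"tz":0,"spin":0},{"gripper":0.01,"tx":-0.038,"ty":-0.0015,"tz":0,"spin":0},{"gripper":0.01,"tx":-0.035,"ty":-0.0015,"tz":0.01,"spin":0},{"gripper":0.01,"tx":-0.03,"ty":-0.001,"tz":0.01,"spin":0},{"gripper":0.01,"tx":-0.025,"ty":-0.001,"tz":0.01,"spin":0},{"gripper":0.01,"tx":-0.017,"ty":-0.001,"tz":0.01,"spin":0}]' 40
python3 - <<'E'
from h import *
np.set_printoptions(precision=1,suppress=True)
for i in range(4): f=grab_frame("wrist"); s=sense(); print(s["eef_pos"],f["extrinsics"][:3,3],s["opening"])
np.savez("w6.npz",**f); save(f,"w6.png")
E
```

```text
clock: 7.75
eef_pos: [504.0, 11.9, 202.5]
tcp_rot: [-3.139, -0.001, 1.876]
contact_force: [0.3, 0.9, -2.2]
opening: 0.182
clock: 8.55
eef_pos: [571.9, -238.1, 161.7]
tcp_rot: [-3.14, -0.002, 1.875]
contact_force: [0.3, 0.1, -2.1]
opening: 0.185
[ 571.8 -239.5  160.4] [ 549.3 -165.7  304.5] 0.18066133179475125
[ 571.3 -237.9  161.1] [ 549.3 -167.1  303.1] 0.18207012098464928
[ 571.5 -236.8  162.1] [ 549.  -165.6  304. ] 0.18377466536841475
[ 571.7 -236.2  162.9] [ 548.9 -164.5  304.9] 0.18439634977767475
```

View pics/w6.png

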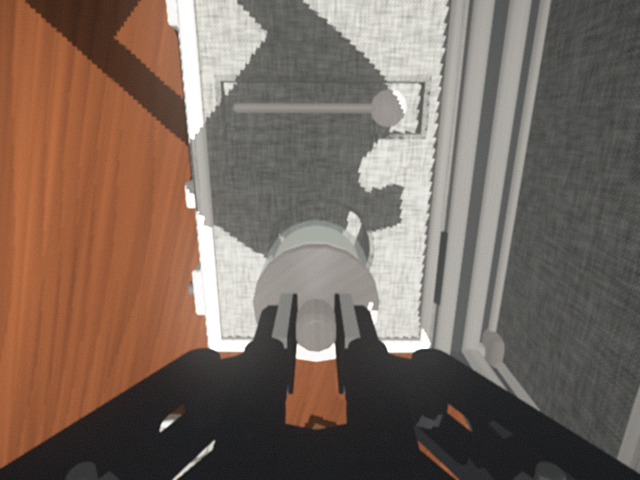

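```bash
python3 - <<'E'
from h import *
np.set_printoptions(precision=1,suppress=True)
f=dict(np.load("w6.npz")); 
T=f["extrinsics"]
im=cv2.cvtColor(f["pixels"],cv2.COLOR_RGB2BGR)
im=cv2.resize(im[180:380,220:420],None,fx=4,fy=4,interpolation=cv2.INTER_CUBIC)
def circ(c,r,z,col):
    q=[proj(f,(c[0]+r*np.cos(a),c[1]+r*np.sin(a),z)) for a in np.linspace(0,6.29,60)]
    cv2.polylines(im,[np.array([[(u-220+.5)*4,(v-180+.5)*4] for u,v in q],int)],False,col,1)
p=np.array([571.6,-236.2]) # TCP at the picture approx
print("predicted from cam", T[:3,3])
z0=162.7-64.7
circ(p,29,z0+56,(0,0,255)); circ(p,9,z0+78,(0,0,255)); circ(p,29,z0+1,(0,0,255))
circ(c2w(0,-90),33,70,(0,255,0)); cv2.imwrite("pics/w6a.png",im)
print(at_z(f,(301,316.5),z0+57))
E
```

```text
predicted from cam [ 548.9 -164.5  304.9]
[ 570.8 -234.4  155. ]
```

View pics/w6a.png

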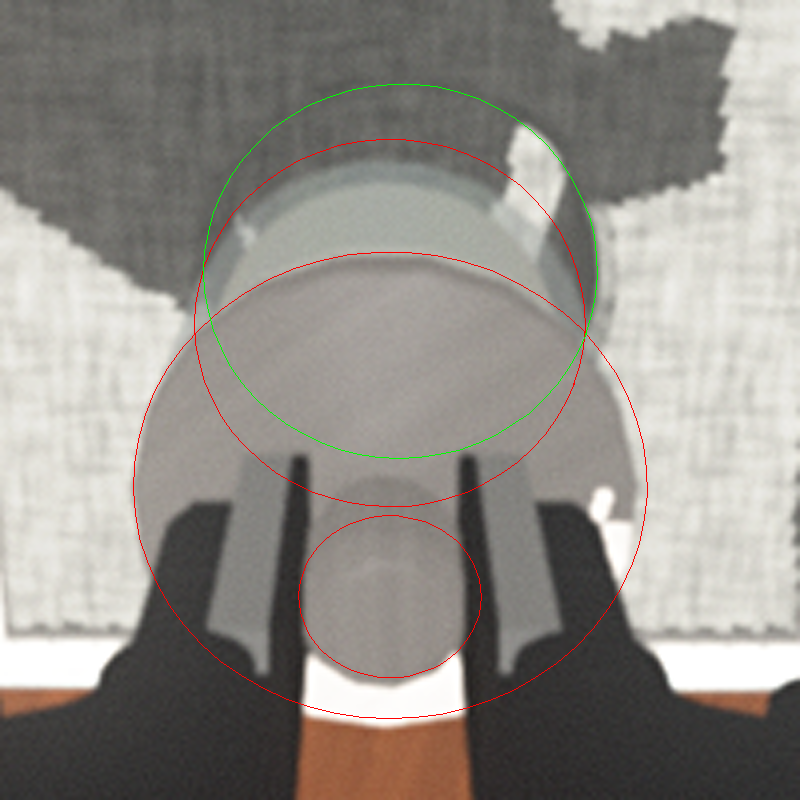

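```bash
python3 -m inch '[{"gripper":0.01,"tx":-0.0005,"ty":0.0015,"tz":0.01,"spin":0},{"gripper":0.01,"tx":0,"ty":0,"tz":0.01,"spin":0},{"gripper":0.01,"tx":0,"ty":0,"tz":0.01,"spin":0},{"gripper":0.01,"tx":0,"ty":0,"tz":0.01,"spin":0},{"gripper":0.01,"tx":0,"ty":0,"tz":0.01,"spin":0},{"gripper":0.01,"tx":0,"ty":0,"tz":0.008,"spin":0},{"gripper":0.01,"tx":0,"ty":0,"tz":0.005,"spin":0},{"gripper":0.01,"tx":0,"ty":0,"tz":0,"spin":0}]' 40
python3 - <<'E'
from h import *
np.set_printoptions(precision=1,suppress=True)
f=grab_frame("wrist"); s=sense(); print(s["eef_pos"],s["opening"],s["contact_force"])
save(f,"w7.png")
E
```

```text
clock: 9.55
eef_pos: [573.7, -236.7, 100.4]
tcp_rot: [-3.141, -0.001, 1.876]
contact_force: [-0.4, 0.3, -1.9]
opening: 0.183
[ 574.1 -236.8  101. ] 0.18594711227601915 [-0.1  0.4 -1.8]
```

View pics/w7.png

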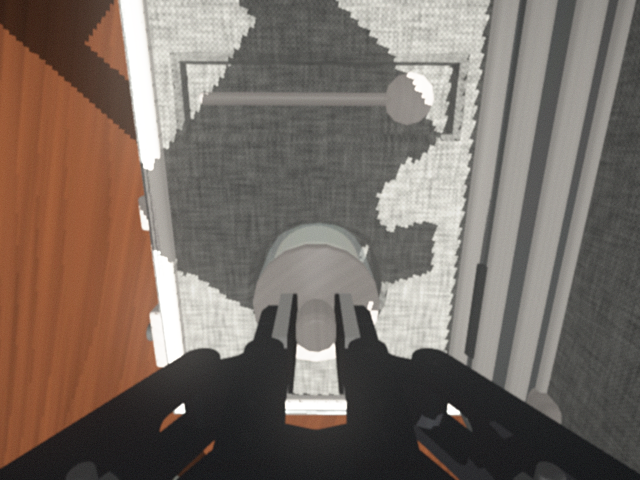

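```bash
python3 -m inch '[{"gripper":0.01,"tx":0,"ty":0,"tz":0.003,"spin":0},{"gripper":0.01,"tx":0,"ty":0,"tz":0.003,"spin":0},{"gripper":0.01,"tx":0,"ty":0,"tz":0.002,"spin":0},{"gripper":0.01,"tx":0,"ty":0,"tz":0.001,"spin":0},{"gripper":0.01,"tx":0,"ty":0,"tz":0.001,"spin":0},{"gripper":0.01,"tx":0,"ty":0,"tz":0.001,"spin":0},{"gripper":0.01,"tx":0,"ty":0,"tz":0,"spin":0},{"gripper":0.01,"tx":0,"ty":0,"tz":0,"spin":0}]' 40
python3 -c "
from rig import sense
s=sense();print(s['eef_pos'],s['opening'],s['contact_force'])"
```

```text
clock: 10.4
eef_pos: [574.2, -236.8, 90.3]
tcp_rot: [3.142, 0.0, 1.876]
contact_force: [0.7, -0.5, -2.3]
opening: 0.183
[ 574.23293068 -236.78567387   90.31052379] 0.18271981798288117 [ 0.73623743 -0.47225285 -2.32281666]
```

```bash
python3 -m inch '[{"gripper":0.01,"tx":0,"ty":0,"tz":0.0005,"spin":0},{"gripper":0.01,"tx":0,"ty":0,"tz":0.0005,"spin":0},{"gripper":0.01,"tx":0,"ty":0,"tz":0,"spin":0},{"gripper":0.01,"tx":0,"ty":0,"tz":0.0005,"spin":0},{"gripper":0.01,"tx":0,"ty":0,"tz":0.0005,"spin":0},{"gripper":0.01,"tx":0,"ty":0,"tz":0,"spin":0},{"gripper":0.01,"tx":0,"ty":0,"tz":0,"spin":0},{"gripper":0.01,"tx":0,"ty":0,"tz":0,"spin":0}]' 40
python3 -c "
from rig import sense
s=sense();print(s['eef_pos'],s['opening'],s['contact_force'])"
```

```text
clock: 11.2
eef_pos: [574.7, -236.8, 89.7]
tcp_rot: [3.14, 0.001, 1.876]
contact_force: [-2.1, 2.9, 11.2]
opening: 0.186
[ 574.73406332 -236.783608     89.69736552] 0.18631422310762902 [-2.10096569  2.87190222 11.18955001]
```

```bash
python3 -m inch '[{"gripper":0.01,"tx":0,"ty":0,"tz":-0.001,"spin":0},{"gripper":0.045,"tx":0,"ty":0,"tz":0,"spin":0},{"gripper":0.045,"tx":0,"ty":0,"tz":0,"spin":0},{"gripper":0.045,"tx":0,"ty":0,"tz":0,"spin":0},{"gripper":0.06,"tx":0,"ty":0,"tz":-0.02,"spin":0},{"gripper":0.06,"tx":0,"ty":0,"tz":-0.04,"spin":0},{"gripper":0.06,"tx":0,"ty":0,"tz":-0.045,"spin":0},{"gripper":0.06,"tx":0.02,"ty":0,"tz":-0.04,"spin":0}]' 40
python3 - <<'E'
from h import *
np.set_printoptions(precision=1,suppress=True)
f=grab_frame("wrist"); s=sense(); print(s["eef_pos"],s["opening"],s["contact_force"])
save(f,"w8.png"); plan([597,273.5,230],107.6,12)
E
```

```text
clock: 12.0
eef_pos: [568.8, -219.1, 236.1]
tcp_rot: [3.141, 0.001, 1.874]
contact_force: [0.7, 0.1, 0.3]
opening: 0.703
[ 570.3 -216.8  242.9] 0.7038582692049539 [2.2 1.9 5.1]
{"tx":0.0383,"ty":0.0144,"tz":0.0011,"spin":-0.01}
{"tx":0.0383,"ty":0.0144,"tz":0.0011,"spin":-0.01}
{"tx":0.0383,"ty":0.0144,"tz":0.0011,"spin":-0.01}
{"tx":0.0383,"ty":0.0144,"tz":0.0011,"spin":-0.01}
{"tx":0.0383,"ty":0.0144,"tz":0.0011,"spin":-0.01}
{"tx":0.0383,"ty":0.0144,"tz":0.0011,"spin":-0.01}
{"tx":0.0383,"ty":0.0144,"tz":0.0011,"spin":-0.01}
{"tx":0.0383,"ty":0.0144,"tz":0.0011,"spin":-0.01}
{"tx":0.0383,"ty":0.0144,"tz":0.0011,"spin":-0.01}
{"tx":0.0383,"ty":0.0144,"tz":0.0011,"spin":-0.01}
{"tx":0.0383,"ty":0.0145,"tz":0.0011,"spin":-0.01}
{"tx":0.0383,"ty":0.0145,"tz":0.0011,"spin":-0.01}
```

View pics/w8.png

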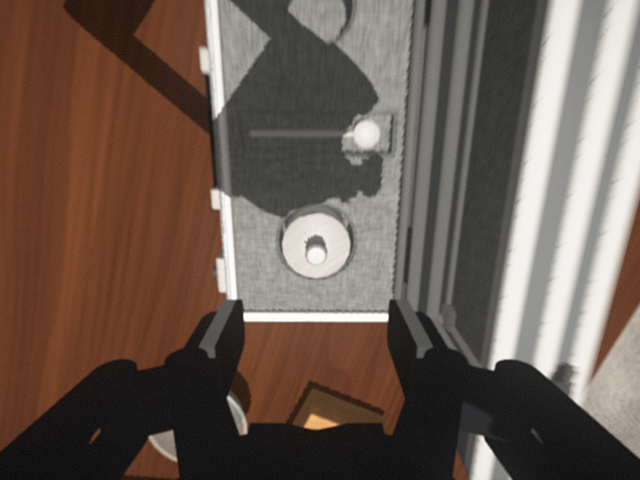

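```bash
python3 -m inch '[{"gripper":0.06,"tx":0.045,"ty":0,"tz":0,"spin":0},{"gripper":0.06,"tx":0.049,"ty":0,"tz":0,"spin":0},{"gripper":0.06,"tx":0.049,"ty":0,"tz":0,"spin":0},{"gripper":0.06,"tx":0.049,"ty":0,"tz":0,"spin":0},{"gripper":0.06,"tx":0.049,"ty":0,"tz":0,"spin":0},{"gripper":0.06,"tx":0.049,"ty":0,"tz":0,"spin":0},{"gripper":0.06,"tx":0.045,"ty":0.02,"tz":0,"spin":0},{"gripper":0.06,"tx":0.042,"ty":0.025,"tz":0,"spin":0}]' 40
python3 - <<'E'
from h import *
s=sense(); print(s["eef_pos"],w2c(s["eef_pos"])); plan([597,273.5,125],107.6,5)
E
```

```text
clock: 12.85
eef_pos: [497.0, 157.3, 234.4]
tcp_rot: [3.141, 0.0, 1.876]
contact_force: [0.4, -0.1, 1.0]
opening: 0.707
[496.97300863 157.25672941 234.39054642] [ 46.05936159 308.99354686]
{"tx":0.0162,"ty":0.0261,"tz":0.0219,"spin":-0.02}
{"tx":0.0162,"ty":0.0261,"tz":0.0219,"spin":-0.02}
{"tx":0.0161,"ty":0.0261,"tz":0.0219,"spin":-0.02}
{"tx":0.0161,"ty":0.0261,"tz":0.0219,"spin":-0.02}
{"tx":0.0161,"ty":0.0261,"tz":0.0219,"spin":-0.02}
```

```bash
python3 -m inch '[{"gripper":0.06,"tx":0.016,"ty":0.026,"tz":0.012,"spin":0},{"gripper":0.06,"tx":0.016,"ty":0.026,"tz":0.02,"spin":0},{"gripper":0.06,"tx":0.016,"ty":0.026,"tz":0.025,"spin":0},{"gripper":0.06,"tx":0.016,"ty":0.026,"tz":0.025,"spin":0},{"gripper":0.06,"tx":0.016,"ty":0.026,"tz":0.022,"spin":0},{"gripper":0.06,"tx":0,"ty":0,"tz":0.005,"spin":0},{"gripper":0.06,"tx":0,"ty":0,"tz":0,"spin":0},{"gripper":0.06,"tx":0,"ty":0,"tz":0,"spin":0}]' 40
python3 - <<'E'
from h import *
np.set_printoptions(precision=1,suppress=True)
for i in range(2): f=grab_frame("wrist"); s=sense(); print(s["eef_pos"],f["extrinsics"][:3,3],s["opening"])
np.savez("w9.npz",**f); save(f,"w9.png"); save(f,"w9a.png",(200,350,240,390),4)
E
```

```text
clock: 13.65
eef_pos: [597.5, 270.1, 125.6]
tcp_rot: [-3.141, 0.0, 1.876]
contact_force: [-0.3, 0.0, -0.2]
opening: 0.706
[597.8 270.1 126.2] [574.5 342.6 268.3] 0.7008250899748892
[598.  270.2 126.5] [574.7 342.6 268.9] 0.70597027018487
```

View pics/w9.png

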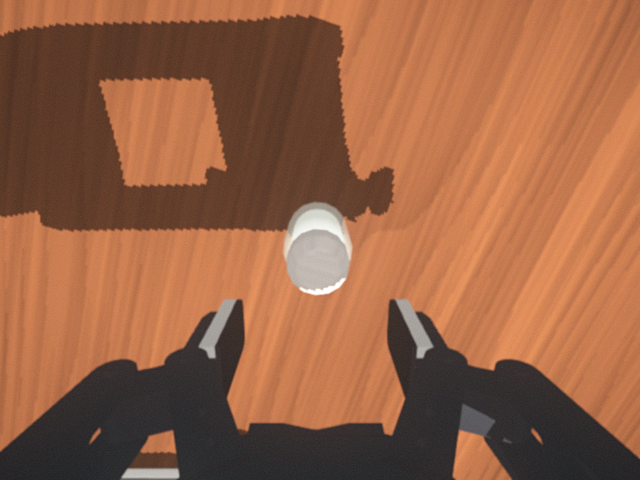

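View pics/w9a.png

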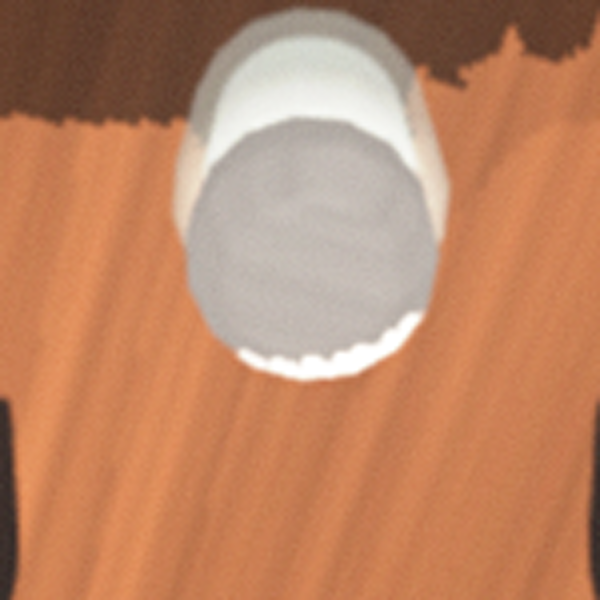

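```bash
python3 - <<'E'
from h import *
np.set_printoptions(precision=1,suppress=True)
f=dict(np.load("w9.npz")); p=at_z(f,(262.1,317.6),75);print(p, at_z(f,(262.1,317.6),72))
s=sense();d=p-s["eef_pos"];a=np.radians(107.5);print(s["eef_pos"],"tx",d[0]*np.cos(a)+d[1]*np.sin(a),"ty",d[0]*np.sin(a)-d[1]*np.cos(a))
E
```

```text
[597.2 274.8  75. ] [597.5 273.8  72. ]
[598.  270.2 126.5] tx 4.674494169902552 ty 0.6035221374190519
```

```bash
python3 -m inch '[{"gripper":0.06,"tx":0.004,"ty":0.0005,"tz":0.015,"spin":0},{"gripper":0.06,"tx":0,"ty":0,"tz":0.02,"spin":0},{"gripper":0.06,"tx":0,"ty":0,"tz":0.018,"spin":0},{"gripper":0.06,"tx":0,"ty":0,"tz":0.01,"spin":0},{"gripper":0.06,"tx":0,"ty":0,"tz":0.003,"spin":0},{"gripper":0.06,"tx":0,"ty":0,"tz":0,"spin":0},{"gripper":0.025,"tx":0,"ty":0,"tz":0,"spin":0},{"gripper":0.025,"tx":0,"ty":0,"tz":0,"spin":0}]' 40
python3 -m inch '[{"gripper":0.025,"tx":0,"ty":0,"tz":0,"spin":0},{"gripper":0.025,"tx":0,"ty":0,"tz":0,"spin":0},{"gripper":0.025,"tx":0,"ty":0,"tz":0,"spin":0},{"gripper":0.025,"tx":0,"ty":0,"tz":-0.005,"spin":0},{"gripper":0.025,"tx":0,"ty":0,"tz":-0.005,"spin":0},{"gripper":0.025,"tx":0,"ty":0,"tz":-0.01,"spin":0},{"gripper":0.025,"tx":0,"ty":0,"tz":-0.015,"spin":0},{"gripper":0.025,"tx":0,"ty":0,"tz":-0.02,"spin":0}]' 40
python3 - <<'E'
from h import *
s=sense();print(s['eef_pos'],s['opening'],s['contact_force'])
f=grab_frame("wrist"); save(f,"w10.png")
f=grab_frame("scene"); save(f,"s10.png",(120,280,340,540),4)
E
```

```text
clock: 14.55
eef_pos: [597.8, 275.0, 60.4]
tcp_rot: [3.14, -0.0, 1.876]
contact_force: [-1.9, -1.6, 7.3]
opening: 0.398
clock: 15.35
eef_pos: [596.9, 274.5, 115.1]
tcp_rot: [-3.141, 0.0, 1.876]
contact_force: [-0.1, -1.0, -0.1]
opening: 0.394
[596.89309097 274.54226573 115.11322381] 0.3941553409946464 [-0.14714065 -0.99863099 -0.06958423]
```

View pics/s10.png

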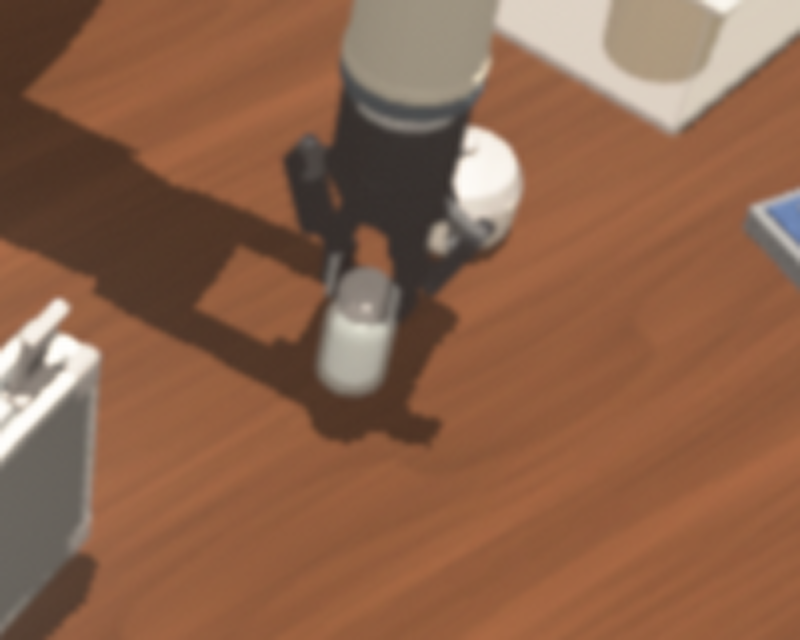

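View pics/w10.png

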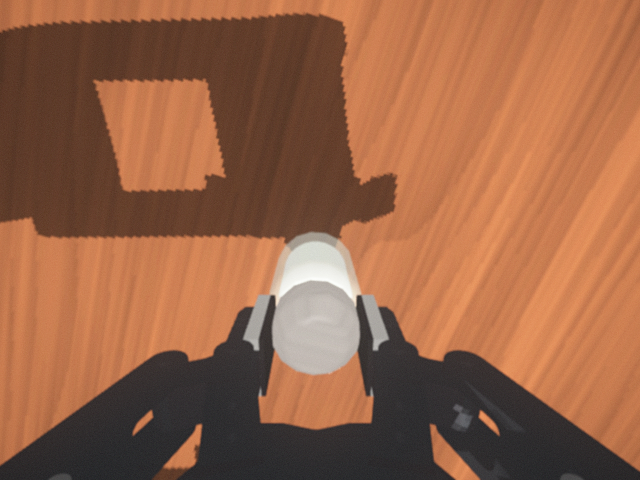

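```bash
python3 -m inch '[{"gripper":0.025,"tx":-0.02,"ty":-0.035,"tz":-0.02,"spin":0},{"gripper":0.025,"tx":-0.03,"ty":-0.037,"tz":-0.02,"spin":0},{"gripper":0.025,"tx":-0.03,"ty":-0.037,"tz":-0.015,"spin":0},{"gripper":0.025,"tx":-0.03,"ty":-0.037,"tz":-0.01,"spin":0},{"gripper":0.025,"tx":-0.035,"ty":-0.031,"tz":-0.005,"spin":0},{"gripper":0.025,"tx":-0.035,"ty":0,"tz":0,"spin":0},{"gripper":0.025,"tx":-0.035,"ty":0,"tz":0,"spin":0},{"gripper":0.025,"tx":-0.032,"ty":0,"tz":0,"spin":0}]' 40
python3 -m inch '[{"gripper":0.025,"tx":-0.025,"ty":0,"tz":0,"spin":0},{"gripper":0.025,"tx":-0.015,"ty":0,"tz":0,"spin":0},{"gripper":0.025,"tx":-0.010,"ty":0,"tz":0,"spin":0},{"gripper":0.025,"tx":-0.003,"ty":0,"tz":0.01,"spin":0},{"gripper":0.025,"tx":0,"ty":0,"tz":0.01,"spin":0},{"gripper":0.025,"tx":0,"ty":0,"tz":0.005,"spin":0},{"gripper":0.025,"tx":0,"ty":0,"tz":0,"spin":0},{"gripper":0.025,"tx":0,"ty":0,"tz":0,"spin":0}]' 40
python3 - <<'E'
from h import *
np.set_printoptions(precision=1,suppress=True)
for i in range(2): f=grab_frame("wrist"); s=sense(); print(s["eef_pos"],w2c(s["eef_pos"]),f["extrinsics"][:3,3],s["opening"])
np.savez("w11.npz",**f); save(f,"w11.png")
im=cv2.cvtColor(f["pixels"],cv2.COLOR_RGB2BGR)
im=cv2.resize(im[180:380,220:420],None,fx=4,fy=4,interpolation=cv2.INTER_CUBIC)
def circ(c,r,z,col):
    q=[proj(f,(c[0]+r*np.cos(a),c[1]+r*np.sin(a),z)) for a in np.linspace(0,6.29,60)]
    cv2.polylines(im,[np.array([[(u-220+.5)*4,(v-180+.5)*4] for u,v in q],int)],False,col,1)
p=s["eef_pos"][:2]; z0=s["eef_pos"][2]-60.4
circ(p,18,z0+76,(0,0,255)); circ(p,22,z0,(0,0,255))
circ(c2w(0,90),26,70,(0,255,0)); cv2.imwrite("pics/w11a.png",im); print(c2w(0,90))
E
```

```text
clock: 16.25
eef_pos: [503.5, -14.3, 184.0]
tcp_rot: [3.141, 0.0, 1.875]
contact_force: [0.1, -0.5, -1.2]
opening: 0.396
clock: 17.05
eef_pos: [519.1, -62.7, 158.4]
tcp_rot: [-3.141, -0.0, 1.876]
contact_force: [0.8, -0.5, -1.5]
opening: 0.4
[519.3 -62.9 158.7] [ 0.8 92.4] [496.1   9.7 301.1] 0.39345475738013314
[519.5 -63.  158.9] [ 0.9 92.3] [496.2   9.6 301.4] 0.4011268395733582
[519.3 -65.4]
```

View pics/w11.png

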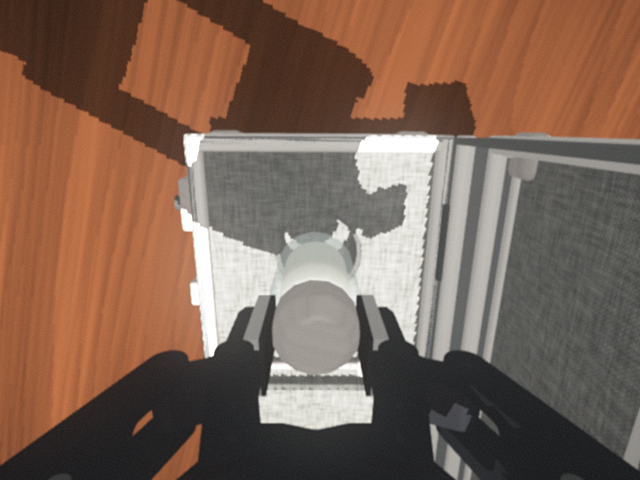

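View pics/w11a.png

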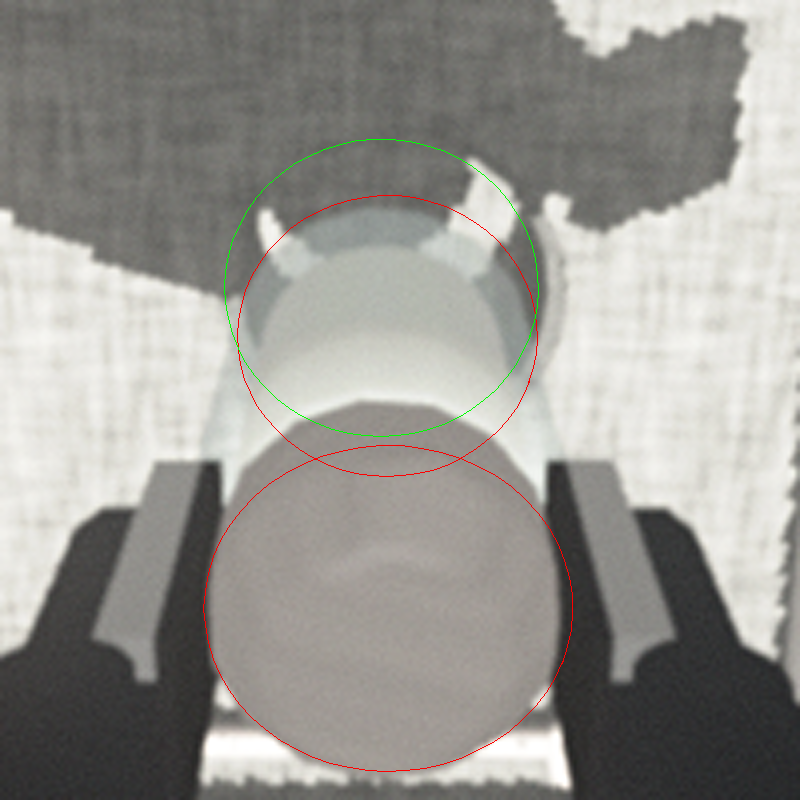

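```bash
python3 - <<'E'
from h import *
f=dict(np.load("w11.npz"))
g=cv2.cvtColor(f["pixels"],cv2.COLOR_RGB2GRAY)[190:290,260:380].astype(float)
g=np.clip((g-70)*4,0,255).astype(np.uint8); cv2.imwrite("pics/w11b.png",cv2.resize(g,None,fx=6,fy=6,interpolation=cv2.INTER_CUBIC))
E
```

```text
(no output)
```

View pics/w11b.png

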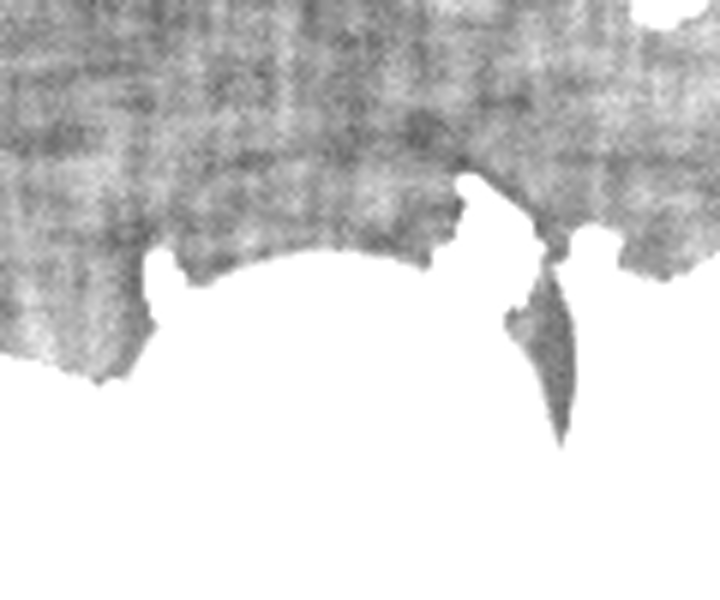

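```bash
python3 - <<'E'
from h import *
from scipy.optimize import least_squares
f=dict(np.load("w11.npz"))
pts=[(470,175),(520,210),(548,255),(572,300),(578,345),(577,375)]
P=np.array([at_z(f,(190+y/6-.4,260+x/6-.4),70)[:2] for x,y in pts])
for r in (26,27):
    s=least_squares(lambda c:np.hypot(*(P-c).T)-r,[519,-65]); print(r,s.x,w2c(s.x),s.fun.round(1))
L=np.array([at_z(f,(190+y/6-.4,260+x/6-.4),70)[:2] for x,y in [(145,260),(148,300)]]); print([np.hypot(*(l-s.x)) for l in L])
E
```

```text
26 [520.14172864 -63.97864744] [ 1.24865257 91.10852693] [-0.2  0.3 -0.2  0.2 -0.  -0.1]
27 [519.39433368 -64.73648603] [ 0.30709509 90.61215198] [-0.3  0.3 -0.2  0.3 -0.  -0.2]
[np.float64(24.328089984223144), np.float64(22.05182203433637)]
```

```bash
python3 -m inch '[{"gripper":0.025,"tx":-0.0015,"ty":0,"tz":0.01,"spin":0},{"gripper":0.025,"tx":0,"ty":0,"tz":0.01,"spin":0},{"gripper":0.025,"tx":0,"ty":0,"tz":0.01,"spin":0},{"gripper":0.025,"tx":0,"ty":0,"tz":0.01,"spin":0},{"gripper":0.025,"tx":0,"ty":0,"tz":0.01,"spin":0},{"gripper":0.025,"tx":0,"ty":0,"tz":0.008,"spin":0},{"gripper":0.025,"tx":0,"ty":0,"tz":0.005,"spin":0},{"gripper":0.025,"tx":0,"ty":0,"tz":0,"spin":0}]' 40
python3 - <<'E'
from h import *
f=grab_frame("wrist"); s=sense(); print(s["eef_pos"],s["opening"],s["contact_force"])
save(f,"w12.png")
E
```

```text
clock: 17.95
eef_pos: [519.3, -64.7, 94.8]
tcp_rot: [-3.14, -0.001, 1.876]
contact_force: [0.8, -0.2, -1.4]
opening: 0.395
[519.61309569 -64.71657173  95.35849738] 0.39117664062045965 [ 0.2292973  -0.61676426 -1.25425665]
```

View pics/w12.png

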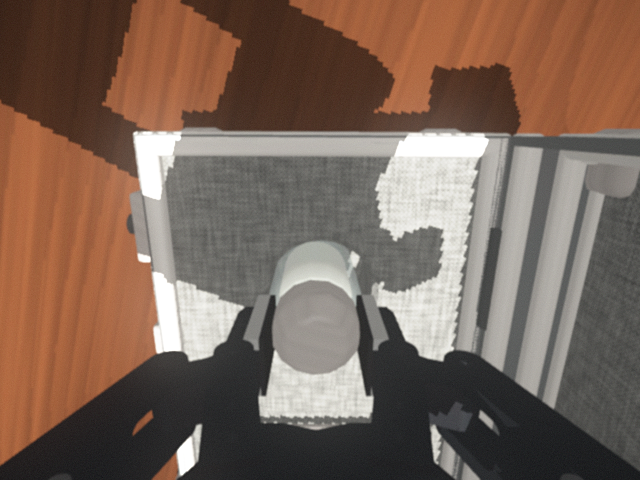

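```bash
python3 -m inch '[{"gripper":0.025,"tx":0,"ty":0,"tz":0.003,"spin":0},{"gripper":0.025,"tx":0,"ty":0,"tz":0.002,"spin":0},{"gripper":0.025,"tx":0,"ty":0,"tz":0.0015,"spin":0},{"gripper":0.025,"tx":0,"ty":0,"tz":0.001,"spin":0},{"gripper":0.025,"tx":0,"ty":0,"tz":0.001,"spin":0},{"gripper":0.025,"tx":0,"ty":0,"tz":0.001,"spin":0},{"gripper":0.025,"tx":0,"ty":0,"tz":0,"spin":0},{"gripper":0.025,"tx":0,"ty":0,"tz":0,"spin":0}]' 40
python3 -c "
from rig import sense
s=sense();print(s['eef_pos'],s['opening'],s['contact_force'])"
```

```text
clock: 18.8
eef_pos: [519.8, -64.7, 86.1]
tcp_rot: [3.142, -0.0, 1.876]
contact_force: [-0.6, 0.4, -1.2]
opening: 0.395
[519.76672823 -64.72752778  86.14849553] 0.39523727152550286 [-0.62782084  0.40537317 -1.15752707]
```

```bash
python3 -m inch '[{"gripper":0.025,"tx":0,"ty":0,"tz":0.0005,"spin":0},{"gripper":0.025,"tx":0,"ty":0,"tz":0.0005,"spin":0},{"gripper":0.025,"tx":0,"ty":0,"tz":0,"spin":0},{"gripper":0.025,"tx":0,"ty":0,"tz":0.0005,"spin":0},{"gripper":0.025,"tx":0,"ty":0,"tz":0.0003,"spin":0},{"gripper":0.025,"tx":0,"ty":0,"tz":0,"spin":0},{"gripper":0.025,"tx":0,"ty":0,"tz":0,"spin":0},{"gripper":0.025,"tx":0,"ty":0,"tz":0,"spin":0}]' 40
python3 -c "
from rig import sense
s=sense();print(s['eef_pos'],s['opening'],s['contact_force'])"
```

```text
clock: 19.6
eef_pos: [519.9, -64.9, 85.4]
tcp_rot: [3.141, 0.0, 1.876]
contact_force: [-4.3, 0.0, 14.0]
opening: 0.394
[519.9453644  -64.86544021  85.39988068] 0.39427917855644606 [-4.25807342  0.01653031 13.99466706]
```

```bash
python3 -m inch '[{"gripper":0.025,"tx":0,"ty":0,"tz":-0.001,"spin":0},{"gripper":0.06,"tx":0,"ty":0,"tz":0,"spin":0},{"gripper":0.06,"tx":0,"ty":0,"tz":0,"spin":0},{"gripper":0.06,"tx":0,"ty":0,"tz":0,"spin":0},{"gripper":0.06,"tx":0,"ty":0,"tz":-0.02,"spin":0},{"gripper":0.06,"tx":0,"ty":0,"tz":-0.045,"spin":0},{"gripper":0.06,"tx":-0.01,"ty":0,"tz":-0.049,"spin":0},{"gripper":0,"tx":-0.025,"ty":0,"tz":-0.043,"spin":0}]' 40
python3 - <<'E'
from h import *
np.set_printoptions(precision=1,suppress=True)
for i in range(2): f=grab_frame("wrist"); s=sense(); print(s["eef_pos"],w2c(s["eef_pos"]),s["opening"],s["contact_force"])
save(f,"w13.png"); f=grab_frame("top"); save(f,"t13.png",(130,290,270,470),4)
E
```

```text
clock: 20.4
eef_pos: [529.9, -97.3, 244.4]
tcp_rot: [3.142, -0.001, 1.877]
contact_force: [1.1, -0.6, -1.3]
opening: 0.547
[ 534.9 -101.6  251.8] [ 3.9 50.8] 0.45876022725896315 [ 3.7 -2.5  6.5]
[ 534.5 -100.5  248.6] [ 3.8 52. ] 0.37268057202155763 [-0.2  0.4  0.9]
```

View pics/w13.png

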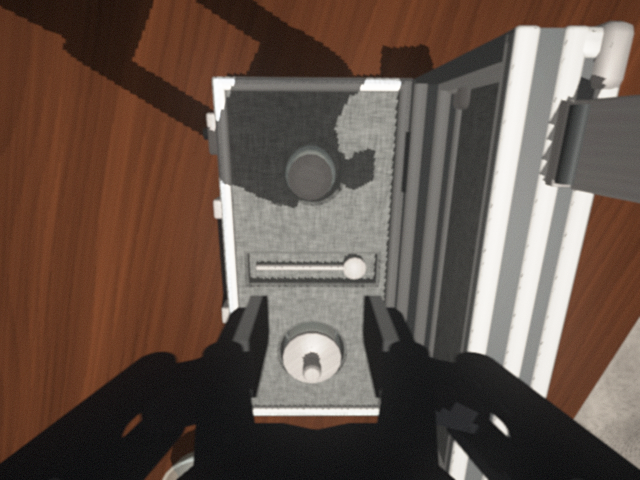

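View pics/t13.png

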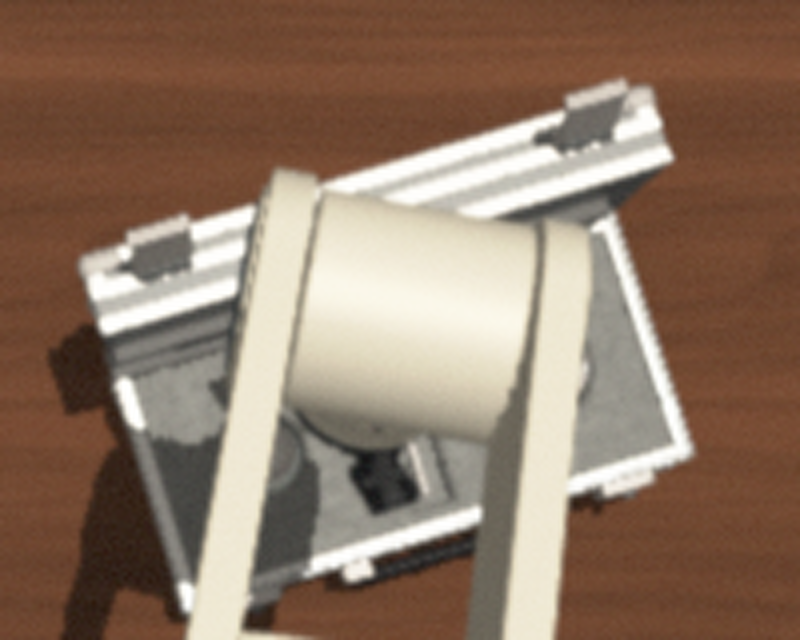

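```bash
python3 -m inch '[{"gripper":0,"tx":-0.03,"ty":0,"tz":-0.015,"spin":0},{"gripper":0,"tx":-0.02,"ty":0.03,"tz":0,"spin":0},{"gripper":0,"tx":0,"ty":0.042,"tz":0,"spin":0},{"gripper":0,"tx":0,"ty":0.045,"tz":0,"spin":0},{"gripper":0,"tx":0,"ty":0.042,"tz":0,"spin":0},{"gripper":0,"tx":0,"ty":0,"tz":0,"spin":0},{"gripper":0,"tx":0,"ty":0,"tz":0.01,"spin":0},{"gripper":0,"tx":0,"ty":0,"tz":0.015,"spin":0}]' 40
python3 - <<'E'
from h import *
np.set_printoptions(precision=1,suppress=True)
s=sense(); print(s["eef_pos"],w2c(s["eef_pos"]),s["opening"],s["contact_force"])
f=grab_frame("scene"); save(f,"s14.png",(120,360,180,420),3)
f=grab_frame("wrist"); save(f,"w14.png")
E
```

```text
clock: 21.35
eef_pos: [695.9, -98.0, 230.8]
tcp_rot: [-3.141, -0.0, 1.876]
contact_force: [0.3, 0.4, 0.3]
opening: 0.002
[695.9 -98.  230.8] [158.5   5.5] 0.002287271506543723 [0.3 0.4 0.3]
```

View pics/s14.png

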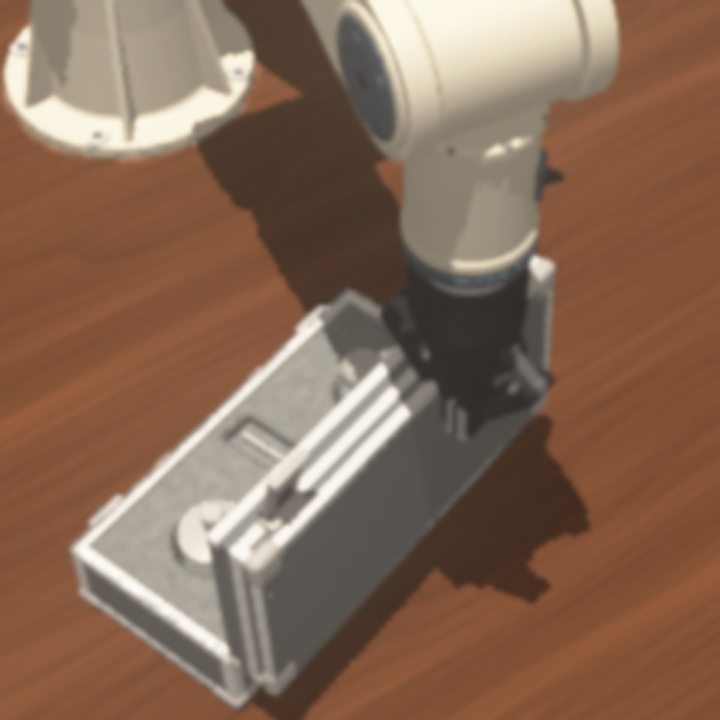

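View pics/w14.png

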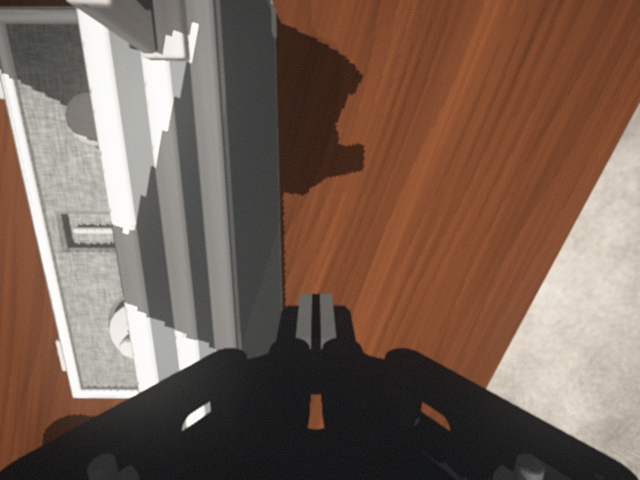

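```bash
python3 - <<'E'
from h import *
np.set_printoptions(precision=1,suppress=True)
s=sense(); x,y=w2c(s["eef_pos"]); z=s["eef_pos"][2]; print(x,y,z)
px,pz=x,z
for th in [1.62,1.57,1.47,1.37,1.26,1.15,1.04,.93,.82,.71,.60,.50,.40,.30,.20,.12,.06,.02]:
    c,q=np.cos(th),np.sin(th); X=80-140*c+45*q+12; Z=75+140*q+45*c
    print(f"{th:.2f} X {X:.1f} Z {Z:.1f}  ty {(X-px)/1000:.4f} tz {-(Z-pz)/1000:.4f}"); px,pz=X,Z
E
```

```text
156.71466734897714 5.946088310593943 228.56019097899406
1.62 X 143.8 Z 212.6  ty -0.0129 tz 0.0159
1.57 X 136.9 Z 215.0  ty -0.0069 tz -0.0024
1.47 X 122.7 Z 218.8  ty -0.0142 tz -0.0038
1.37 X 108.2 Z 221.2  ty -0.0145 tz -0.0023
1.26 X 92.0 Z 222.1  ty -0.0161 tz -0.0009
1.15 X 75.9 Z 221.2  ty -0.0161 tz 0.0009
1.04 X 59.9 Z 218.5  ty -0.0159 tz 0.0027
0.93 X 44.4 Z 214.1  ty -0.0156 tz 0.0044
0.82 X 29.4 Z 208.1  ty -0.0150 tz 0.0061
0.71 X 15.2 Z 200.4  ty -0.0142 tz 0.0077
0.60 X 1.9 Z 191.2  ty -0.0133 tz 0.0092
0.50 X -9.3 Z 181.6  ty -0.0111 tz 0.0096
0.40 X -19.4 Z 171.0  ty -0.0101 tz 0.0106
0.30 X -28.4 Z 159.4  ty -0.0090 tz 0.0116
0.20 X -36.3 Z 146.9  ty -0.0078 tz 0.0124
0.12 X -41.6 Z 136.4  ty -0.0053 tz 0.0105
0.06 X -45.0 Z 128.3  ty -0.0034 tz 0.0081
0.02 X -47.1 Z 122.8  ty -0.0020 tz 0.0055
```

```bash
python3 -m inch '[{"gripper":0,"tx":0,"ty":-0.005,"tz":0.014,"spin":0},{"gripper":0,"tx":0,"ty":-0.008,"tz":0,"spin":0},{"gripper":0,"tx":0,"ty":-0.007,"tz":-0.002,"spin":0},{"gripper":0,"tx":0,"ty":-0.014,"tz":-0.004,"spin":0},{"gripper":0,"tx":0,"ty":-0.0145,"tz":-0.002,"spin":0},{"gripper":0,"tx":0,"ty":-0.016,"tz":-0.001,"spin":0},{"gripper":0,"tx":0,"ty":-0.016,"tz":0.001,"spin":0},{"gripper":0,"tx":0,"ty":-0.016,"tz":0.0025,"spin":0}]' 40
python3 - <<'E'
from h import *
np.set_printoptions(precision=1,suppress=True)
s=sense(); print(s["eef_pos"],w2c(s["eef_pos"]),s["opening"],s["contact_force"])
f=grab_frame("scene"); save(f,"s15.png",(120,360,180,420),3)
E
```

```text
clock: 22.25
eef_pos: [604.2, -127.3, 225.4]
tcp_rot: [3.139, 0.001, 1.875]
contact_force: [2.8, 1.9, -0.4]
opening: -0.002
[ 604.2 -127.3  225.4] [62.2  5.3] -0.001639853918351202 [ 2.8  1.9 -0.4]
```

View pics/s15.png

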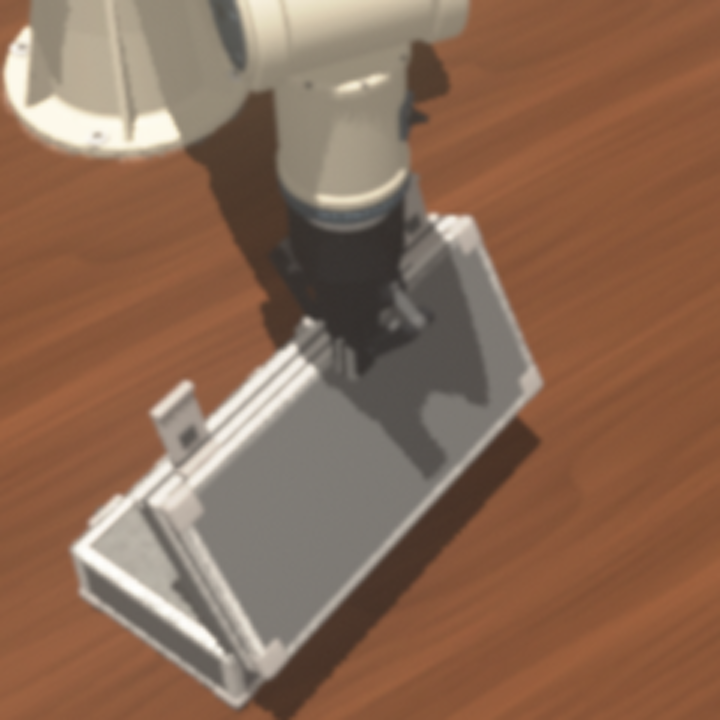

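```bash
python3 -m inch '[{"gripper":0,"tx":0,"ty":-0.0155,"tz":0.0055,"spin":0},{"gripper":0,"tx":0,"ty":-0.015,"tz":0.007,"spin":0},{"gripper":0,"tx":0,"ty":-0.014,"tz":0.0085,"spin":0},{"gripper":0,"tx":0,"ty":-0.013,"tz":0.010,"spin":0},{"gripper":0,"tx":0,"ty":-0.011,"tz":0.010,"spin":0},{"gripper":0,"tx":0,"ty":-0.010,"tz":0.011,"spin":0},{"gripper":0,"tx":0,"ty":-0.009,"tz":0.011,"spin":0},{"gripper":0,"tx":0,"ty":-0.008,"tz":0.011,"spin":0}]' 40
python3 - <<'E'
from h import *
np.set_printoptions(precision=1,suppress=True)
for i in range(2):
  f=grab_frame("scene");s=sense(); print(s["eef_pos"],w2c(s["eef_pos"]),s["contact_force"])
save(f,"s16.png",(120,360,180,420),3)
E
```

```text
clock: 23.1
eef_pos: [512.9, -156.0, 148.9]
tcp_rot: [-3.141, -0.0, 1.876]
contact_force: [1.6, -0.6, 0.5]
opening: -0.006
[ 510.8 -155.7  147. ] [-35.4   6.5] [-2.5  0.1 -2.3]
[ 511.6 -155.5  147.8] [-34.6   6.5] [ 0.4  0.4 -0.4]
```

View pics/s16.png

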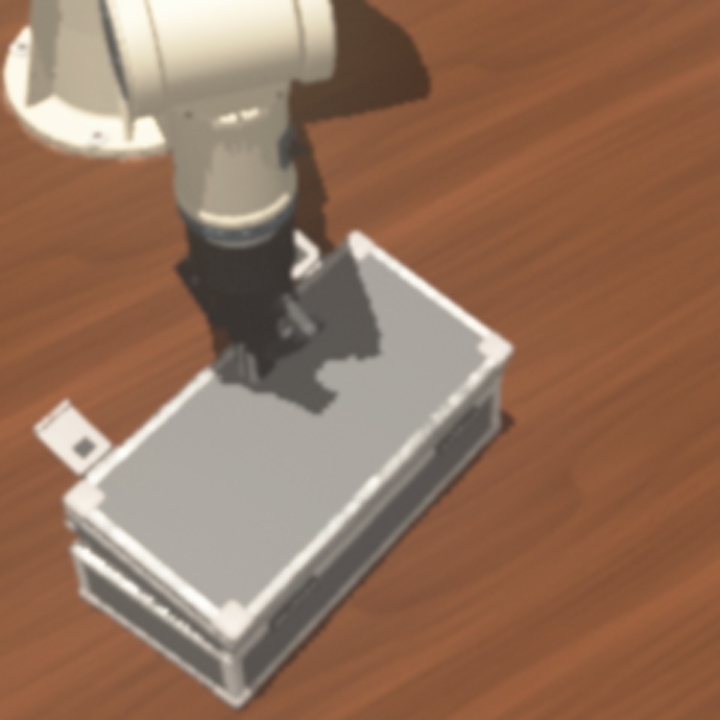

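```bash
python3 -m inch '[{"gripper":0,"tx":0,"ty":-0.005,"tz":0.007,"spin":0},{"gripper":0,"tx":0,"ty":-0.004,"tz":0.006,"spin":0},{"gripper":0,"tx":0,"ty":-0.003,"tz":0.005,"spin":0},{"gripper":0,"tx":0,"ty":-0.002,"tz":0.004,"spin":0},{"gripper":0,"tx":0,"ty":-0.001,"tz":0.003,"spin":0},{"gripper":0,"tx":0,"ty":0,"tz":0.002,"spin":0},{"gripper":0,"tx":0,"ty":0,"tz":0,"spin":0},{"gripper":0,"tx":0,"ty":0,"tz":0,"spin":0}]' 40
python3 - <<'E'
from h import *
np.set_printoptions(precision=1,suppress=True)
s=sense(); print(s["eef_pos"],w2c(s["eef_pos"]),s["contact_force"])
E
```

```text
clock: 24.0
eef_pos: [499.6, -160.2, 122.9]
tcp_rot: [3.141, 0.0, 1.876]
contact_force: [-0.1, -1.2, -0.8]
opening: -0.002
[ 499.6 -160.2  122.9] [-47.4   5.6] [-0.1 -1.2 -0.8]
```

```bash
python3 -m inch '[{"gripper":0,"tx":0,"ty":-0.001,"tz":0.001,"spin":0},{"gripper":0,"tx":0,"ty":0,"tz":0.001,"spin":0},{"gripper":0,"tx":0,"ty":0,"tz":0.0005,"spin":0},{"gripper":0,"tx":0,"ty":0,"tz":0.0005,"spin":0},{"gripper":0,"tx":0,"ty":0,"tz":0.0005,"spin":0},{"gripper":0,"tx":0,"ty":0,"tz":0,"spin":0},{"gripper":0,"tx":0,"ty":0,"tz":0,"spin":0},{"gripper":0,"tx":0,"ty":0,"tz":0,"spin":0}]' 40
python3 - <<'E'
from h import *
np.set_printoptions(precision=1,suppress=True)
s=sense(); print(s["eef_pos"],w2c(s["eef_pos"]),s["contact_force"])
f=grab_frame("scene"); save(f,"s17.png",(220,360,180,360),4)
E
```

```text
clock: 24.8
eef_pos: [498.5, -160.5, 120.0]
tcp_rot: [-3.142, 0.0, 1.876]
contact_force: [-3.3, -0.2, 9.6]
opening: -0.001
[ 498.5 -160.5  120. ] [-48.6   5.6] [-3.3 -0.2  9.6]
```

View pics/s17.png

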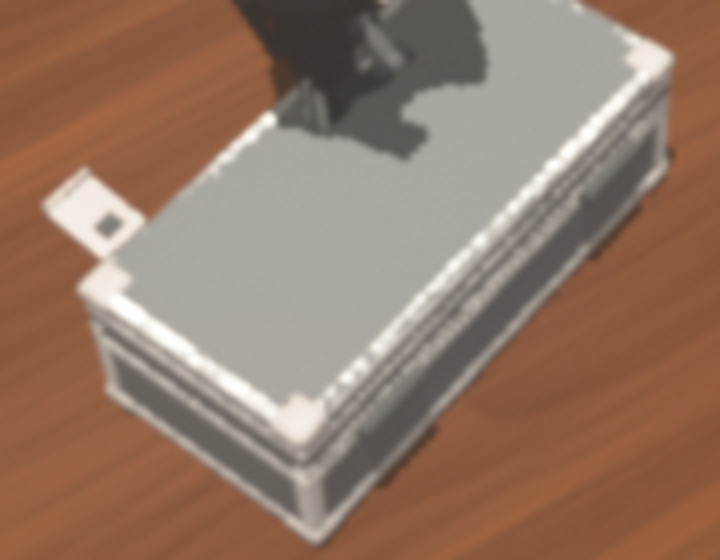

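```bash
python3 -m inch '[{"gripper":0,"tx":0,"ty":0,"tz":0.0005,"spin":0},{"gripper":0,"tx":0,"ty":0,"tz":0.0004,"spin":0},{"gripper":0,"tx":0,"ty":0,"tz":0,"spin":0},{"gripper":0,"tx":0,"ty":0,"tz":-0.001,"spin":0},{"gripper":0,"tx":0,"ty":0,"tz":-0.01,"spin":0},{"gripper":0,"tx":0,"ty":-0.01,"tz":-0.02,"spin":0},{"gripper":0,"tx":0.01,"ty":-0.015,"tz":-0.02,"spin":4},{"gripper":0,"tx":0.02,"ty":-0.02,"tz":-0.01,"spin":8}]' 40
python3 - <<'E'
from h import *
np.set_printoptions(precision=2,suppress=True)
ft=grab_frame("top");fs=grab_frame("scene");np.savez("t18.npz",**ft);np.savez("s18.npz",**fs)
s=sense(); print(s["eef_pos"],w2c(s["eef_pos"]),np.degrees(s["tcp_rot"][2]),s["contact_force"])
plan([*c2w(-126,122),150],17.6,10)
for cam,f,b in [("top",ft,(150,310,280,460)),("scene",fs,(200,360,180,360))]:
    im=cv2.cvtColor(f["pixels"],cv2.COLOR_RGB2BGR); im=cv2.resize(im[b[0]:b[1],b[2]:b[3]],None,fx=4,fy=4,interpolation=cv2.INTER_CUBIC)
    Q=lambda P:tuple(int(round(v)) for v in ((proj(f,P)[0]-b[2]+.5)*4,(proj(f,P)[1]-b[0]+.5)*4))
    for y in (122,-122):
        for ph,col in [(1.2,(0,0,255)),(1.57,(0,255,0)),(1.9,(255,0,0))]:
            for yy in(-17,17): cv2.line(im,Q([*c2w(-90,y+yy),100]),Q([*c2w(-90-50*np.sin(ph),y+yy),100-50*np.cos(ph)]),col,1)
    L=[lidpt(0,*p) for p in [(-160,-165,45),(-160,165,45),(0,165,45),(0,-165,45)]]
    cv2.polylines(im,[np.array([Q(p) for p in L])],True,(255,0,255),1)
    cv2.imwrite(f"pics/{cam}18.png",im)
E
```

```text
clock: 25.65
eef_pos: [448.7, -144.5, 181.4]
tcp_rot: [3.139, 0.001, 1.662]
contact_force: [-0.1, 0.3, 0.4]
opening: 0.003
[ 445.7  -142.73  180.83] [-93.52  38.56] 95.22893486671447 [-0.33  0.15 -0.09]
{"tx":0.0075,"ty":-0.0050,"tz":0.0031,"spin":7.76}
{"tx":0.0067,"ty":-0.0059,"tz":0.0031,"spin":7.76}
{"tx":0.0059,"ty":-0.0068,"tz":0.0031,"spin":7.76}
{"tx":0.0049,"ty":-0.0075,"tz":0.0031,"spin":7.76}
{"tx":0.0038,"ty":-0.0081,"tz":0.0031,"spin":7.76}
{"tx":0.0027,"ty":-0.0085,"tz":0.0031,"spin":7.76}
{"tx":0.0015,"ty":-0.0088,"tz":0.0031,"spin":7.76}
{"tx":0.0003,"ty":-0.0089,"tz":0.0031,"spin":7.76}
{"tx":-0.0009,"ty":-0.0089,"tz":0.0031,"spin":7.76}
{"tx":-0.0021,"ty":-0.0087,"tz":0.0031,"spin":7.76}
```

View pics/top18.png

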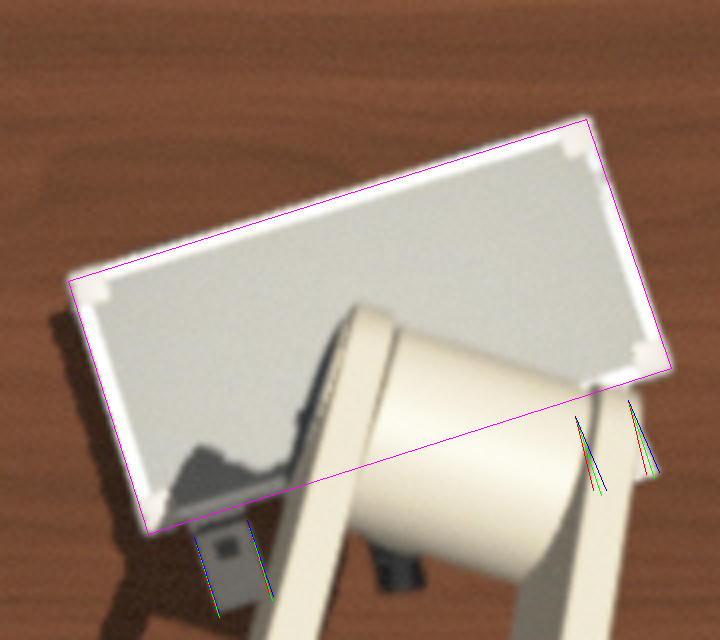

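View pics/scene18.png

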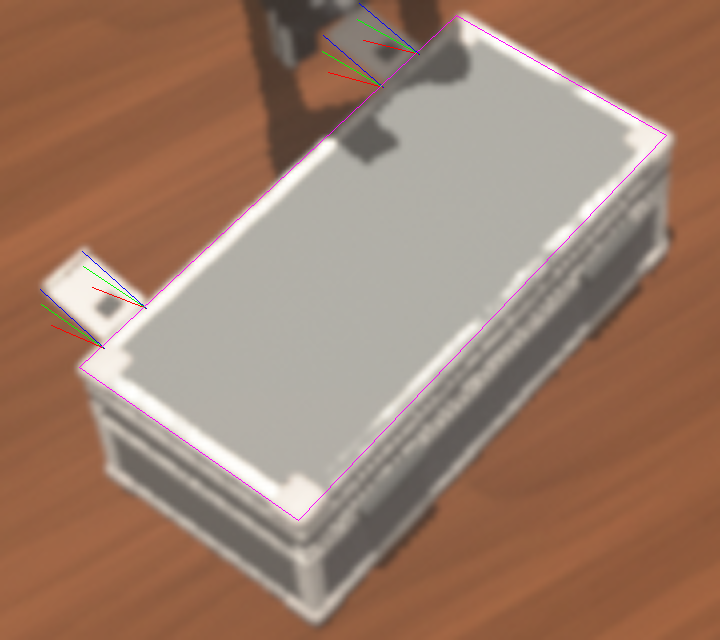

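```bash
python3 -m inch '[{"gripper":0,"tx":0.009,"ty":-0.006,"tz":0.002,"spin":7.8},{"gripper":0,"tx":0.008,"ty":-0.007,"tz":0.002,"spin":7.8},{"gripper":0,"tx":0.007,"ty":-0.008,"tz":0.002,"spin":7.8},{"gripper":0,"tx":0.006,"ty":-0.009,"tz":0.002,"spin":7.8},{"gripper":0,"tx":0.005,"ty":-0.010,"tz":0.002,"spin":7.8},{"gripper":0,"tx":0.003,"ty":-0.011,"tz":0.002,"spin":7.8},{"gripper":0,"tx":0.002,"ty":-0.011,"tz":0.002,"spin":7.8},{"gripper":0,"tx":0,"ty":-0.011,"tz":0.002,"spin":7.8}]' 40
python3 - <<'E'
from h import *
np.set_printoptions(precision=2,suppress=True)
f=grab_frame("wrist");save(f,"w19.png");s=sense(); print(s["eef_pos"],w2c(s["eef_pos"]),np.degrees(s["tcp_rot"][2]),s["contact_force"],s["qpos"])
plan([*c2w(-126,122),135],17.6,4)
E
```

```text
clock: 26.55
eef_pos: [392.6, -75.5, 163.5]
tcp_rot: [3.141, -0.0, 0.574]
contact_force: [0.9, -0.2, -0.3]
opening: -0.0
[390.98 -74.66 162.95] [-125.09  119.98] 32.35634485997089 [-1.04  0.36 -0.72] [-0.19  0.09  2.16  0.    0.9   0.81]
{"tx":-0.0001,"ty":-0.0005,"tz":0.0070,"spin":3.69}
{"tx":-0.0001,"ty":-0.0005,"tz":0.0070,"spin":3.69}
{"tx":-0.0002,"ty":-0.0005,"tz":0.0070,"spin":3.69}
{"tx":-0.0002,"ty":-0.0005,"tz":0.0070,"spin":3.69}
```

View pics/w19.png

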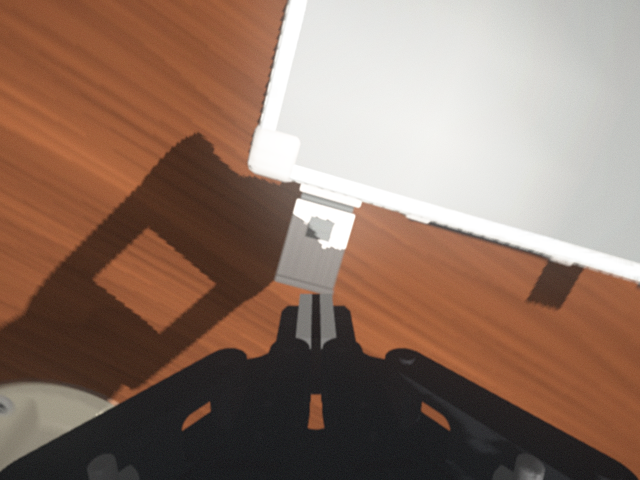

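```bash
python3 -m inch '[{"gripper":0,"tx":0,"ty":-0.001,"tz":0.007,"spin":5},{"gripper":0,"tx":0,"ty":-0.001,"tz":0.008,"spin":5},{"gripper":0,"tx":0,"ty":0,"tz":0.008,"spin":4.5},{"gripper":0,"tx":0,"ty":0,"tz":0.007,"spin":0},{"gripper":0,"tx":0,"ty":0,"tz":0,"spin":0},{"gripper":0,"tx":0,"ty":0,"tz":0.005,"spin":0},{"gripper":0,"tx":0,"ty":0,"tz":0.005,"spin":0},{"gripper":0,"tx":0,"ty":0,"tz":0.005,"spin":0}]' 40
python3 - <<'E'
from h import *
np.set_printoptions(precision=2,suppress=True)
s=sense(); print(s["eef_pos"],w2c(s["eef_pos"]),np.degrees(s["tcp_rot"][2]),s["contact_force"])
E
```

```text
clock: 27.4
eef_pos: [391.3, -74.1, 118.2]
tcp_rot: [3.141, -0.0, 0.325]
contact_force: [-0.0, 0.5, -0.7]
opening: -0.002
[391.35 -74.09 118.17] [-124.57  120.42] 18.62512855744682 [-0.03  0.52 -0.66]
```

```bash
python3 -m inch '[{"gripper":0,"tx":-0.0015,"ty":-0.001,"tz":0.008,"spin":1},{"gripper":0,"tx":0,"ty":0,"tz":0.009,"spin":0},{"gripper":0,"tx":0,"ty":0,"tz":0.009,"spin":0},{"gripper":0,"tx":0,"ty":0,"tz":0.009,"spin":0},{"gripper":0,"tx":0,"ty":0,"tz":0.009,"spin":0},{"gripper":0,"tx":0,"ty":0,"tz":0.009,"spin":0},{"gripper":0,"tx":0,"ty":0,"tz":0.009,"spin":0},{"gripper":0,"tx":0,"ty":0,"tz":0.006,"spin":0}]' 40
python3 - <<'E'
from h import *
np.set_printoptions(precision=2,suppress=True)
f=grab_frame("wrist");save(f,"w20.png");s=sense(); print(s["eef_pos"],w2c(s["eef_pos"]),np.degrees(s["tcp_rot"][2]),s["contact_force"])
f=grab_frame("scene");save(f,"s20.png",(170,330,200,400),4)
E
```

```text
clock: 28.2
eef_pos: [389.9, -73.6, 49.8]
tcp_rot: [3.141, -0.0, 0.307]
contact_force: [-0.2, -0.4, 0.6]
opening: -0.002
[388.58 -73.36  49.02] [-126.99  121.94] 17.57959712887259 [-0.73  0.41 -0.88]
```

View pics/w20.png

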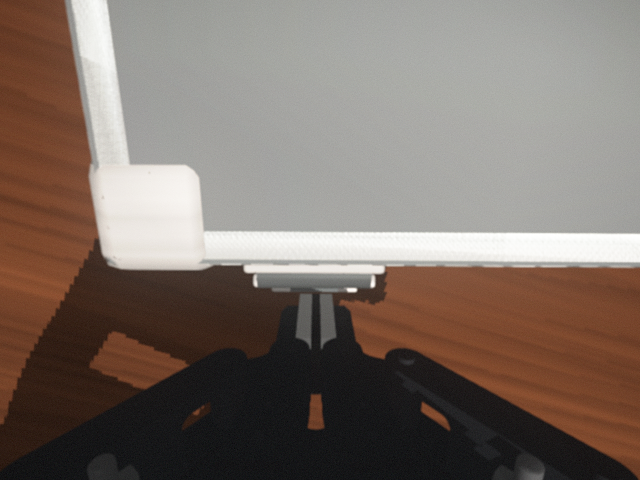

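View pics/s20.png

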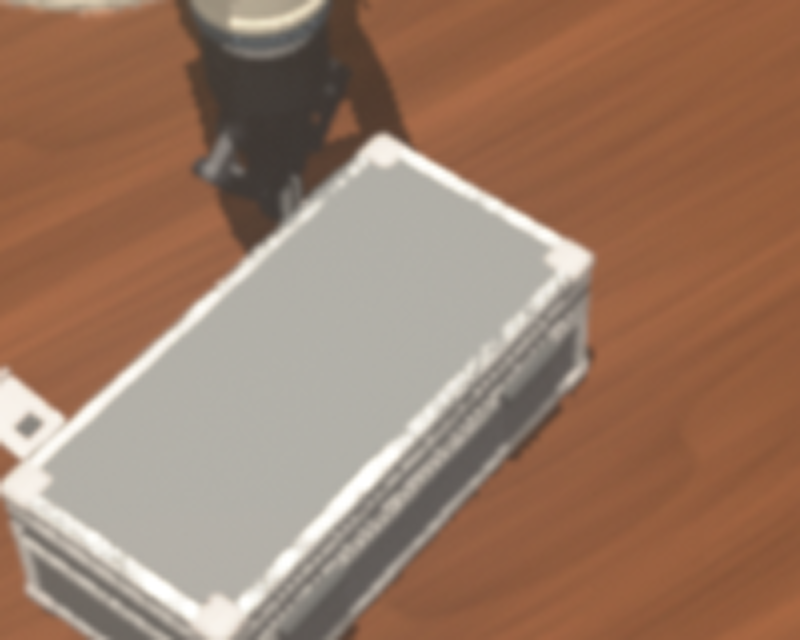

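```bash
python3 -m inch '[{"gripper":0,"tx":0.003,"ty":0,"tz":0,"spin":0},{"gripper":0,"tx":0.003,"ty":0,"tz":0,"spin":0},{"gripper":0,"tx":0.003,"ty":0,"tz":0,"spin":0},{"gripper":0,"tx":0.003,"ty":0,"tz":0,"spin":0},{"gripper":0,"tx":0.002,"ty":0,"tz":0,"spin":0},{"gripper":0,"tx":0.001,"ty":0,"tz":0,"spin":0},{"gripper":0,"tx":0.001,"ty":0,"tz":0,"spin":0},{"gripper":0,"tx":0,"ty":0,"tz":0,"spin":0}]' 40
python3 - <<'E'
from h import *
np.set_printoptions(precision=2,suppress=True)
s=sense(); print(s["eef_pos"],w2c(s["eef_pos"]),s["contact_force"])
E
```

```text
clock: 29.1
eef_pos: [404.9, -68.7, 50.5]
tcp_rot: [3.142, -0.0, 0.307]
contact_force: [-0.3, -0.8, 0.1]
opening: 0.003
[404.89 -68.69  50.47] [-110.03  121.47] [-0.32 -0.8   0.11]
```

```bash
python3 -m inch '[{"gripper":0,"tx":0,"ty":0,"tz":0.002,"spin":0},{"gripper":0,"tx":0.0005,"ty":0,"tz":0,"spin":0},{"gripper":0,"tx":0.0005,"ty":0,"tz":0,"spin":0},{"gripper":0,"tx":0.0005,"ty":0,"tz":0,"spin":0},{"gripper":0,"tx":0.0005,"ty":0,"tz":0,"spin":0},{"gripper":0,"tx":0,"ty":0,"tz":0,"spin":0},{"gripper":0,"tx":0,"ty":0,"tz":0,"spin":0},{"gripper":0,"tx":0,"ty":0,"tz":0,"spin":0}]' 40
python3 - <<'E'
from h import *
np.set_printoptions(precision=2,suppress=True)
s=sense(); print(s["eef_pos"],w2c(s["eef_pos"]),s["contact_force"])
E
```

```text
clock: 29.9
eef_pos: [406.6, -68.1, 48.4]
tcp_rot: [3.142, -0.0, 0.307]
contact_force: [-0.5, 0.3, -0.6]
opening: 0.0
[406.63 -68.11  48.44] [-108.2   121.49] [-0.48  0.29 -0.65]
```

```bash
python3 -m inch '[{"gripper":0,"tx":0.0005,"ty":0,"tz":0,"spin":0},{"gripper":0,"tx":0.0005,"ty":0,"tz":0,"spin":0},{"gripper":0,"tx":0.0005,"ty":0,"tz":0,"spin":0},{"gripper":0,"tx":0,"ty":0,"tz":0,"spin":0},{"gripper":0,"tx":0,"ty":0,"tz":0,"spin":0},{"gripper":0,"tx":0,"ty":0,"tz":0,"spin":0},{"gripper":0,"tx":0,"ty":0,"tz":0,"spin":0},{"gripper":0,"tx":0,"ty":0,"tz":0,"spin":0}]' 40
python3 - <<'E'
from h import *
np.set_printoptions(precision=2,suppress=True)
f=grab_frame("wrist");save(f,"w21.png",(180,380,180,450),3);s=sense(); print(s["eef_pos"],w2c(s["eef_pos"]),s["contact_force"])
E
```

```text
clock: 30.7
eef_pos: [408.1, -67.7, 48.5]
tcp_rot: [3.142, -0.0, 0.307]
contact_force: [0.3, 0.2, -0.1]
opening: -0.004
[408.15 -67.68  48.48] [-106.62  121.44] [0.4  0.82 0.44]
```

View pics/w21.png

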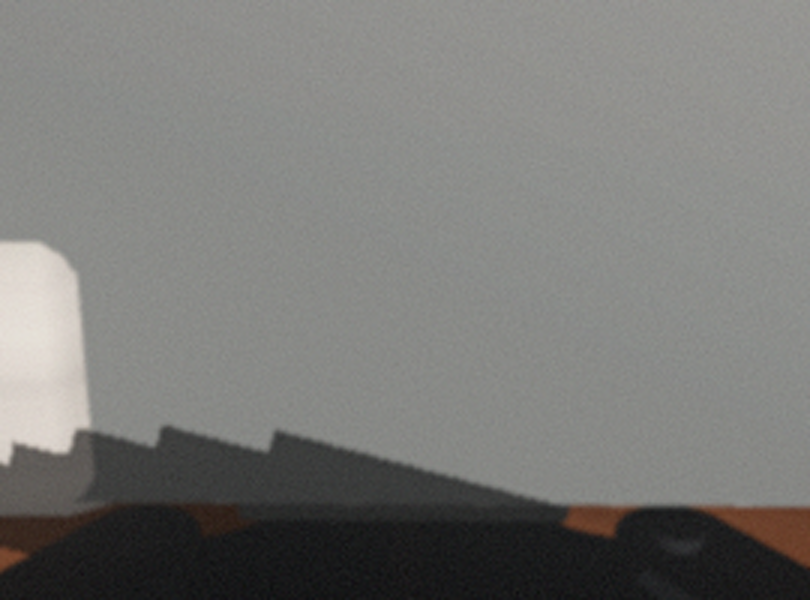

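```bash
python3 -m inch '[{"gripper":0,"tx":0.0005,"ty":0,"tz":0,"spin":0},{"gripper":0,"tx":0.0005,"ty":0,"tz":0,"spin":0},{"gripper":0,"tx":0.0005,"ty":0,"tz":0,"spin":0},{"gripper":0,"tx":0.0003,"ty":0,"tz":0,"spin":0},{"gripper":0,"tx":0,"ty":0,"tz":0,"spin":0},{"gripper":0,"tx":0,"ty":0,"tz":0,"spin":0},{"gripper":0,"tx":0,"ty":0,"tz":0,"spin":0},{"gripper":0,"tx":0,"ty":0,"tz":0,"spin":0}]' 40
python3 - <<'E'
from h import *
np.set_printoptions(precision=2,suppress=True)
s=sense(); print(s["eef_pos"],w2c(s["eef_pos"]),s["contact_force"])
E
```

```text
clock: 31.55
eef_pos: [408.8, -67.2, 48.3]
tcp_rot: [-3.141, 0.002, 0.307]
contact_force: [-3.7, -2.8, 2.0]
opening: -0.004
[408.84 -67.22  48.3 ] [-105.83  121.67] [-3.67 -2.82  2.03]
```

```bash
python3 -m inch '[{"gripper":0,"tx":0.0005,"ty":0,"tz":0,"spin":0},{"gripper":0,"tx":0.0005,"ty":0,"tz":0,"spin":0},{"gripper":0,"tx":0.0005,"ty":0,"tz":0,"spin":0},{"gripper":0,"tx":0,"ty":0,"tz":0,"spin":0},{"gripper":0,"tx":0,"ty":0,"tz":0,"spin":0},{"gripper":0,"tx":0,"ty":0,"tz":0,"spin":0},{"gripper":0,"tx":0,"ty":0,"tz":0,"spin":0},{"gripper":0,"tx":0,"ty":0,"tz":0,"spin":0}]' 40
python3 - <<'E'
from h import *
np.set_printoptions(precision=2,suppress=True)
s=sense(); print(s["eef_pos"],w2c(s["eef_pos"]),s["contact_force"])
E
```

```text
clock: 32.35
eef_pos: [409.1, -66.9, 48.2]
tcp_rot: [-3.141, 0.004, 0.307]
contact_force: [-7.8, -5.8, 4.8]
opening: 0.0
[409.13 -66.95  48.16] [-105.47  121.85] [-7.79 -5.8   4.82]
```

```bash
python3 -m inch '[{"gripper":0,"tx":-0.003,"ty":0,"tz":0,"spin":0},{"gripper":0,"tx":-0.015,"ty":0,"tz":0,"spin":0},{"gripper":0,"tx":-0.02,"ty":0,"tz":-0.02,"spin":0},{"gripper":0,"tx":-0.02,"ty":0,"tz":-0.04,"spin":0},{"gripper":0,"tx":0,"ty":0,"tz":-0.04,"spin":0},{"gripper":0,"tx":0,"ty":0,"tz":-0.02,"spin":0},{"gripper":0,"tx":0,"ty":0,"tz":0,"spin":0},{"gripper":0,"tx":0,"ty":0,"tz":0,"spin":0}]' 40
python3 - <<'E'
from h import *
np.set_printoptions(precision=2,suppress=True)
f=grab_frame("wrist");np.savez("w22.npz",**f);save(f,"w22.png");save(f,"w22a.png",(130,300,230,430),4);s=sense(); print(s["eef_pos"],w2c(s["eef_pos"]),s["contact_force"])
E
```

```text
clock: 33.15
eef_pos: [355.6, -84.2, 168.3]
tcp_rot: [3.141, -0.001, 0.306]
contact_force: [-0.8, -0.6, -0.3]
opening: -0.002
[355.1  -84.07 167.67] [-162.15  121.86] [-0.07  0.05 -0.18]
```

View pics/w22.png

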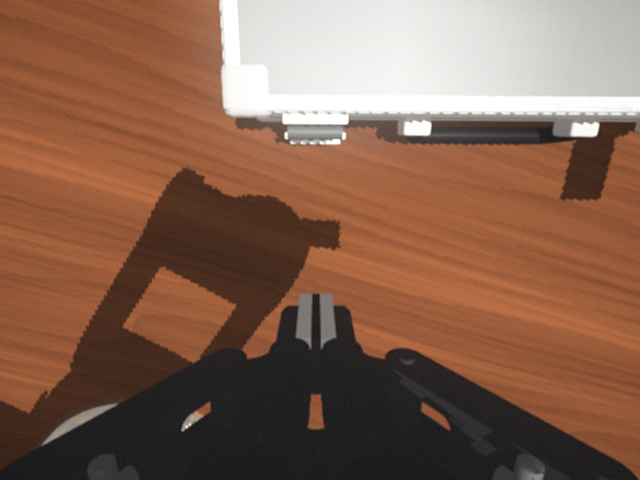

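View pics/w22a.png

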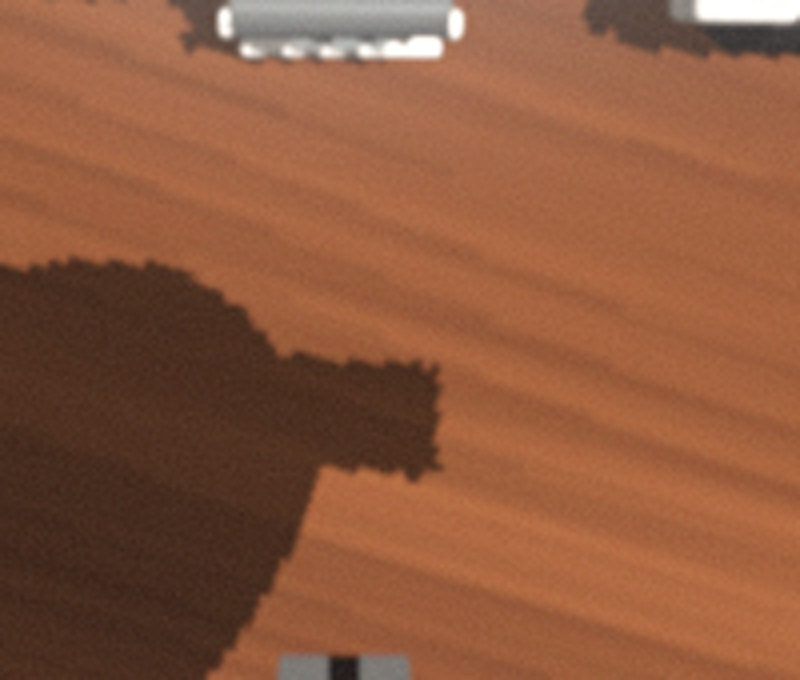

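```bash
python3 - <<'E'
from h import *
f=dict(np.load("w22.npz"))
save(f,"w22b.png",(80,160,200,360),5)
print("lip edge",w2c(at_z(f,(144.0,315),54)),"lid front top edge @z120", w2c(at_z(f,(117.5,300),120)), w2c(at_z(f,(117,380),120)))
for x in(-98,-100,-102): print(x,proj(f,[*c2w(x,122),54]),proj(f,[*c2w(x,122),50]))
print("front edge z75 proj",proj(f,[*c2w(-80,122),120]),"hinge barrel front -94@100",proj(f,[*c2w(-94,122),100]))
E
```

```text
lip edge [-96.01864849 121.89579183] lid front top edge @z120 [-81.01140733 129.29400781] [-80.77879059  89.9988297 ]
-98 [314.84718586 147.03338393] [314.84621261 146.76543414]
-100 [314.84888196 150.08085184] [314.84788541 149.76757155]
-102 [314.85057005 153.11390774] [314.84955042 152.75572493]
front edge z75 proj [314.84856972 115.32153838] hinge barrel front -94@100 [314.85691265 143.39284966]
```

View pics/w22b.png

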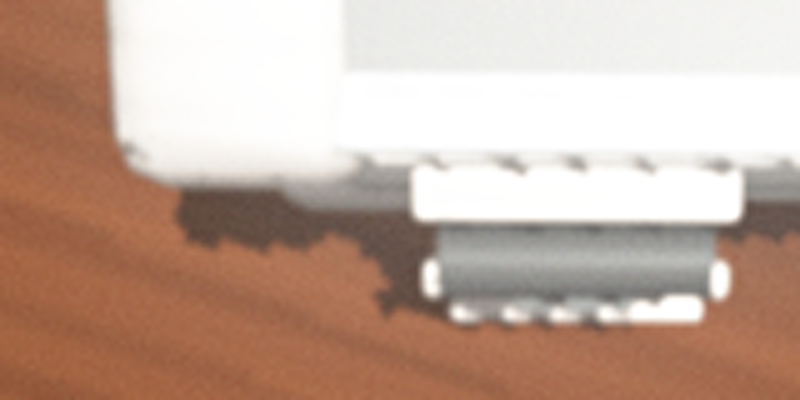

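```bash
python3 -m inch '[{"gripper":0,"tx":0.004,"ty":0.025,"tz":0.002,"spin":0},{"gripper":0,"tx":0.004,"ty":0.04,"tz":0.002,"spin":0},{"gripper":0,"tx":0.005,"ty":0.042,"tz":0.002,"spin":0},{"gripper":0,"tx":0.005,"ty":0.042,"tz":0.002,"spin":0},{"gripper":0,"tx":0.005,"ty":0.042,"tz":0.003,"spin":0},{"gripper":0,"tx":0.005,"ty":0.033,"tz":0.003,"spin":0},{"gripper":0,"tx":0.004,"ty":0.02,"tz":0.003,"spin":0},{"gripper":0,"tx":0.004,"ty":0,"tz":0.003,"spin":0}]' 40
python3 - <<'E'
from h import *
np.set_printoptions(precision=2,suppress=True)
f=grab_frame("wrist");save(f,"w23.png");s=sense(); print(s["eef_pos"],w2c(s["eef_pos"]),np.degrees(s["tcp_rot"][2]),s["contact_force"])
E
```

```text
clock: 34.0
eef_pos: [463.9, -307.6, 146.1]
tcp_rot: [-3.14, 0.001, 0.305]
contact_force: [-0.1, 0.7, -0.2]
opening: 0.0
[ 463.45 -305.76  145.71] [-125.89 -122.21] 17.486583176590344 [ 0.4   0.04 -0.4 ]
```

View pics/w23.png

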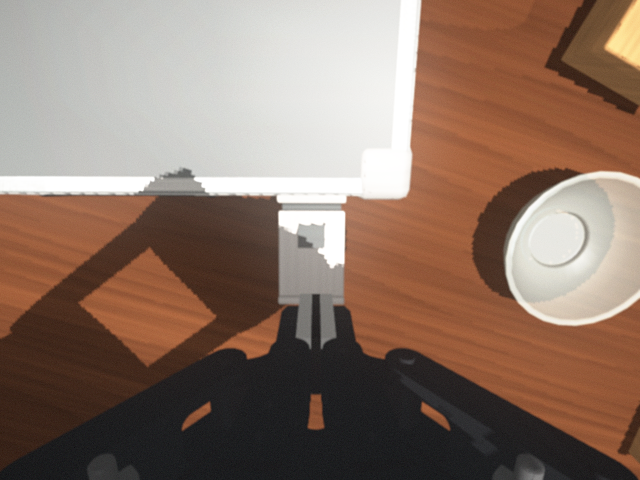

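```bash
python3 -m inch '[{"gripper":0,"tx":-0.001,"ty":0,"tz":0.012,"spin":0},{"gripper":0,"tx":0,"ty":0,"tz":0.012,"spin":0},{"gripper":0,"tx":0,"ty":0,"tz":0.011,"spin":0},{"gripper":0,"tx":0,"ty":0,"tz":0.011,"spin":0},{"gripper":0,"tx":0,"ty":0,"tz":0.011,"spin":0},{"gripper":0,"tx":0,"ty":0,"tz":0.011,"spin":0},{"gripper":0,"tx":0,"ty":0,"tz":0.011,"spin":0},{"gripper":0,"tx":0,"ty":0,"tz":0.011,"spin":0}]' 40
python3 - <<'E'
from h import *
np.set_printoptions(precision=2,suppress=True)
f=grab_frame("wrist");save(f,"w24.png");s=sense(); print(s["eef_pos"],w2c(s["eef_pos"]),s["contact_force"])
E
```

```text
clock: 34.85
eef_pos: [466.3, -306.9, 59.2]
tcp_rot: [3.138, -0.006, 0.305]
contact_force: [1.7, -1.5, 1.7]
opening: 0.004
[ 464.31 -306.36   57.15] [-125.26 -123.04] [ 0.39 -0.18 -0.82]
```

View pics/w24.png

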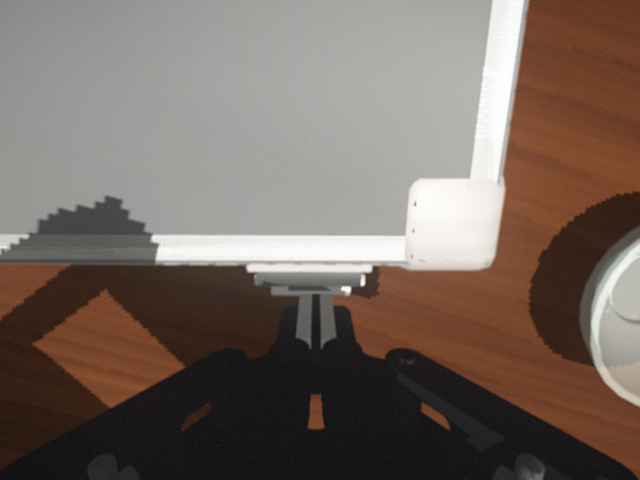

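```bash
python3 -m inch '[{"gripper":0,"tx":0,"ty":0,"tz":0.005,"spin":0},{"gripper":0,"tx":0.002,"ty":0,"tz":0.004,"spin":0},{"gripper":0,"tx":0.003,"ty":0,"tz":0,"spin":0},{"gripper":0,"tx":0.003,"ty":0,"tz":0,"spin":0},{"gripper":0,"tx":0.003,"ty":0,"tz":0,"spin":0},{"gripper":0,"tx":0.003,"ty":0,"tz":0,"spin":0},{"gripper":0,"tx":0.002,"ty":0,"tz":0,"spin":0},{"gripper":0,"tx":0,"ty":0,"tz":0,"spin":0}]' 40
python3 - <<'E'
from h import *
np.set_printoptions(precision=2,suppress=True)
s=sense(); print(s["eef_pos"],w2c(s["eef_pos"]),s["contact_force"])
E
```

```text
clock: 35.7
eef_pos: [478.7, -301.4, 49.6]
tcp_rot: [3.141, -0.0, 0.307]
contact_force: [0.5, -0.0, 0.1]
opening: -0.003
[ 478.69 -301.4    49.63] [-110.05 -122.67] [ 0.55 -0.03  0.15]
```

```bash
python3 -m inch '[{"gripper":0,"tx":0.001,"ty":0,"tz":0.0015,"spin":0},{"gripper":0,"tx":0.001,"ty":0,"tz":0,"spin":0},{"gripper":0,"tx":0.001,"ty":0,"tz":0,"spin":0},{"gripper":0,"tx":0.0005,"ty":0,"tz":0,"spin":0},{"gripper":0,"tx":0.0005,"ty":0,"tz":0,"spin":0},{"gripper":0,"tx":0.0005,"ty":0,"tz":0,"spin":0},{"gripper":0,"tx":0,"ty":0,"tz":0,"spin":0},{"gripper":0,"tx":0,"ty":0,"tz":0,"spin":0}]' 40
python3 - <<'E'
from h import *
np.set_printoptions(precision=2,suppress=True)
s=sense(); print(s["eef_pos"],w2c(s["eef_pos"]),s["contact_force"])
E
```

```text
clock: 36.5
eef_pos: [481.1, -300.3, 47.8]
tcp_rot: [-3.141, 0.002, 0.307]
contact_force: [-6.8, -5.1, 1.6]
opening: 0.002
[ 481.14 -300.32   47.75] [-107.39 -122.37] [-6.77 -5.12  1.56]
```

```bash
python3 -m inch '[{"gripper":0,"tx":0.0005,"ty":0,"tz":0,"spin":0},{"gripper":0,"tx":0.0005,"ty":0,"tz":0,"spin":0},{"gripper":0,"tx":0.0005,"ty":0,"tz":0,"spin":0},{"gripper":0,"tx":0,"ty":0,"tz":0,"spin":0},{"gripper":0,"tx":0,"ty":0,"tz":0,"spin":0},{"gripper":0,"tx":0,"ty":0,"tz":0,"spin":0},{"gripper":0,"tx":0,"ty":0,"tz":0,"spin":0},{"gripper":0,"tx":0,"ty":0,"tz":0,"spin":0}]' 40
python3 - <<'E'
from h import *
np.set_printoptions(precision=2,suppress=True)
s=sense(); print(s["eef_pos"],w2c(s["eef_pos"]),s["contact_force"])
E
```

```text
clock: 37.3
eef_pos: [481.5, -300.1, 47.7]
tcp_rot: [-3.14, 0.004, 0.307]
contact_force: [-11.9, -7.7, 3.7]
opening: -0.001
[ 481.48 -300.08   47.67] [-107.   -122.25] [-11.9   -7.69   3.68]
```

Firm stop. Retreat and look at both catches.

```bash
python3 -m inch '[{"gripper":0,"tx":-0.003,"ty":0,"tz":0,"spin":0},{"gripper":0,"tx":-0.015,"ty":0,"tz":0,"spin":0},{"gripper":0,"tx":-0.02,"ty":0,"tz":-0.02,"spin":0},{"gripper":0,"tx":-0.02,"ty":0,"tz":-0.04,"spin":0},{"gripper":0,"tx":-0.01,"ty":0,"tz":-0.04,"spin":0},{"gripper":0,"tx":-0.02,"ty":0,"tz":-0.02,"spin":0},{"gripper":0,"tx":-0.02,"ty":0,"tz":0,"spin":0},{"gripper":0,"tx":0,"ty":0,"tz":0,"spin":0}]' 40
python3 - <<'E'
from h import *
np.set_printoptions(precision=2,suppress=True)
f=grab_frame("wrist");np.savez("w25.npz",**f);save(f,"w25.png");save(f,"w25b.png",(0,120,240,400),5);s=sense(); print(s["eef_pos"],w2c(s["eef_pos"]),s["contact_force"])
f=grab_frame("top");save(f,"t25.png",(140,300,280,460),4)
f=grab_frame("scene");save(f,"s25.png",(180,380,160,400),3)
E
```

```text
clock: 38.1
eef_pos: [379.0, -332.6, 168.7]
tcp_rot: [3.141, -0.0, 0.305]
contact_force: [0.7, 0.6, -0.9]
opening: 0.002
[ 379.99 -332.35  168.22] [-213.49 -122.32] [ 0.08  0.19 -0.31]
```

View pics/w25.png

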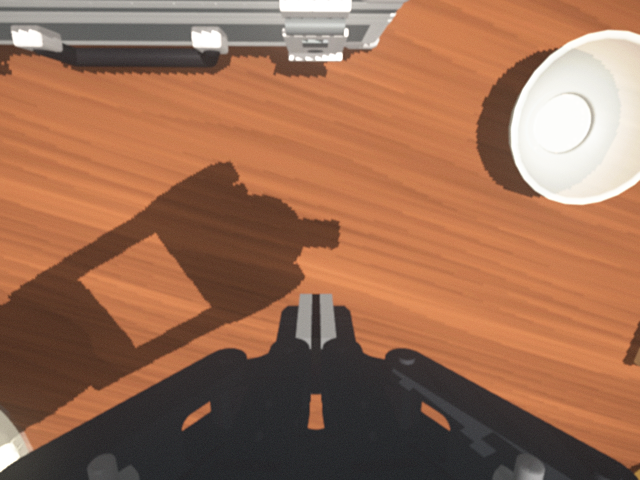

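View pics/t25.png

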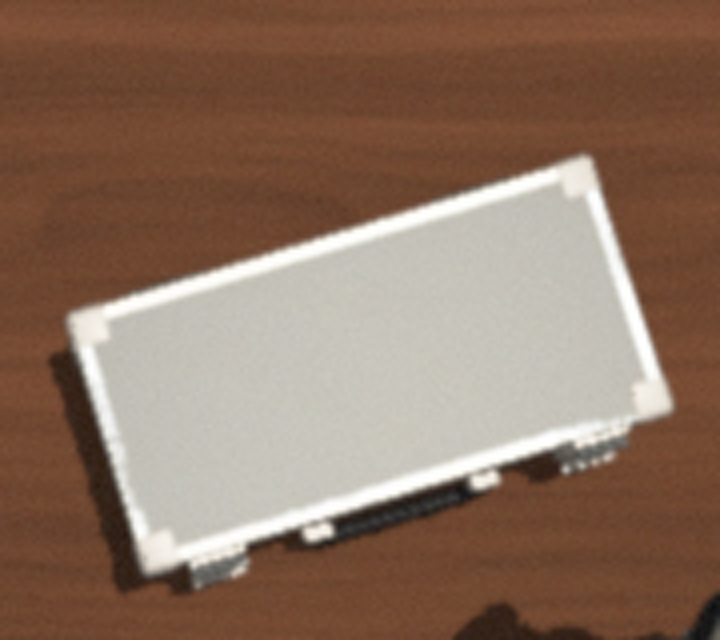

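View pics/s25.png

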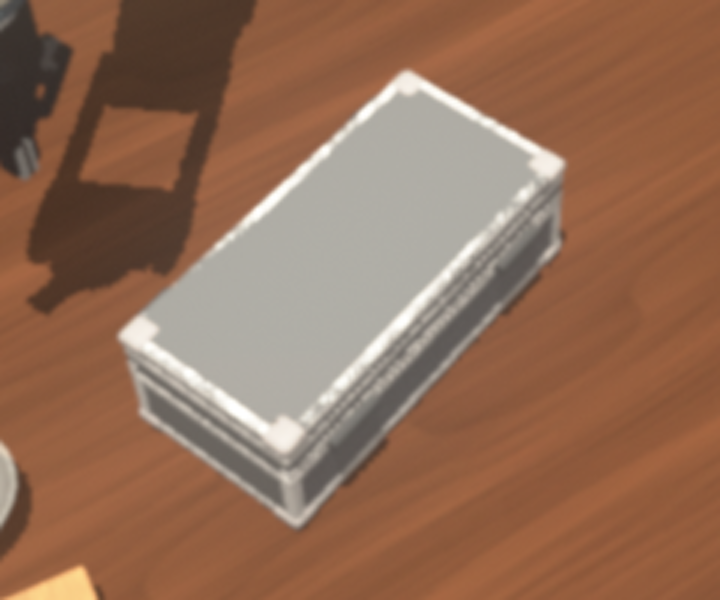

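View pics/w25b.png

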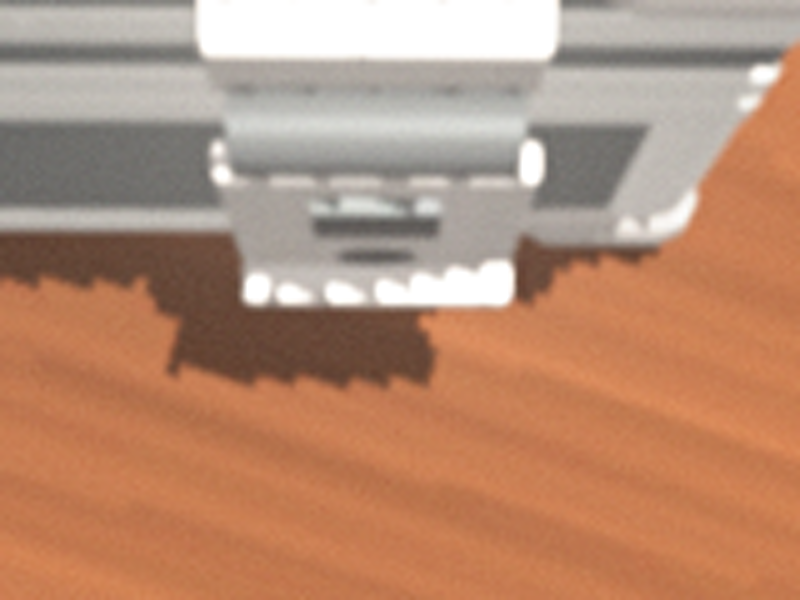

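```bash
python3 - <<'E'
from h import *
f=dict(np.load("w25.npz"))
for x in(-96,-98,-100,-102,-104): print(x,proj(f,[*c2w(x,-122),50]))
print("lid edge z120",proj(f,[*c2w(-80,-122),120]),"base rim bottom edge",proj(f,[*c2w(-80,-160),0]),proj(f,[*c2w(-80,-160),75]), "handle end",proj(f,[*c2w(-98,-65),60]),"hinge",proj(f,[*c2w(-94,-122),100]))
ft=grab_frame("top")
im=cv2.cvtColor(ft["pixels"],cv2.COLOR_RGB2BGR); b=(240,300,300,460)
b=(230,300,305,455); im=cv2.resize(im[b[0]:b[1],b[2]:b[3]],None,fx=5,fy=5,interpolation=cv2.INTER_CUBIC)
for y in(122,-122):
    for x,col in[(-98,(0,255,0)),(-103,(0,0,255))]:
        p=[proj(ft,[*c2w(x,y+d),50]) for d in(-17,17)]
        cv2.line(im,*[tuple(int((q[i]-b[[2,0][i]]+.5)*5) for i in(0,1)) for q in p],col,1)
p=[proj(ft,[*c2w(-80,d),120]) for d in(-165,165)]
cv2.line(im,*[tuple(int((q[i]-b[[2,0][i]]+.5)*5) for i in(0,1)) for q in p],(255,0,255),1)
cv2.imwrite("pics/t26.png",im)
E
```

```text
-96 [314.82052782  58.62819603]
-98 [314.82657293  62.05239904]
-100 [314.83258791  65.45954155]
-102 [314.83857301  68.84975076]
-104 [314.84452843  72.22315258]
lid edge z120 [314.8137696   -9.21653053] base rim bottom edge [364.75235903  47.34370321] [381.97949256  19.25301246] handle end [222.67070842  59.35214839] hinge [314.85219442  36.48059591]
```

View pics/t26.png

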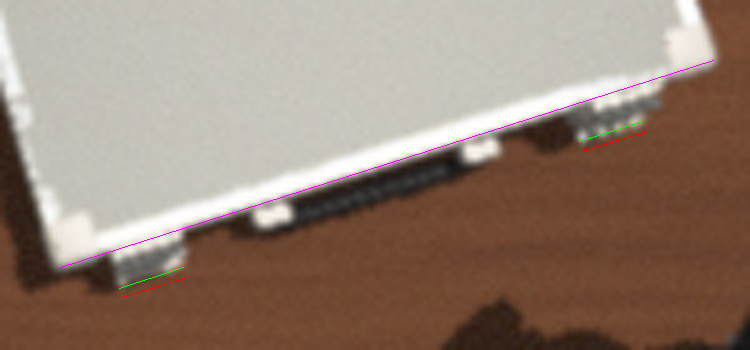

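```bash
python3 - <<'E'
from h import *
fs=grab_frame("scene"); save(fs,"s27full.png")
b=(190,350,190,360); im=cv2.cvtColor(fs["pixels"],cv2.COLOR_RGB2BGR); im=cv2.resize(im[b[0]:b[1],b[2]:b[3]],None,fx=4,fy=4,interpolation=cv2.INTER_CUBIC)
Q=lambda P:tuple(int(round((proj(fs,P)[i]-b[[2,0][i]]+.5)*4)) for i in (0,1))
for th,col in((0,(0,255,0)),(0.04,(0,0,255))):
    cv2.polylines(im,[np.array([Q(lidpt(th,*p)) for p in [(0,-165,45),(-160,-165,45),(-160,165,45),(0,165,45)]])],False,col,1)
    cv2.polylines(im,[np.array([Q(lidpt(th,*p)) for p in [(0,-165,0),(-160,-165,0)]])],False,col,1)
cv2.imwrite("pics/s27.png",im)
print(sense()["contact_force"])
E
```

```text
[ 0.56934863  0.3826903  -0.30655012]
```

View pics/s27.png

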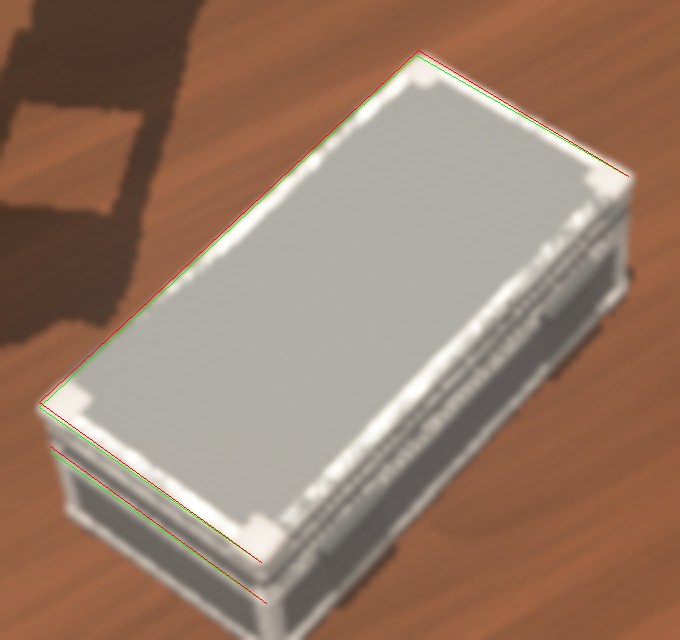

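View pics/s27full.png

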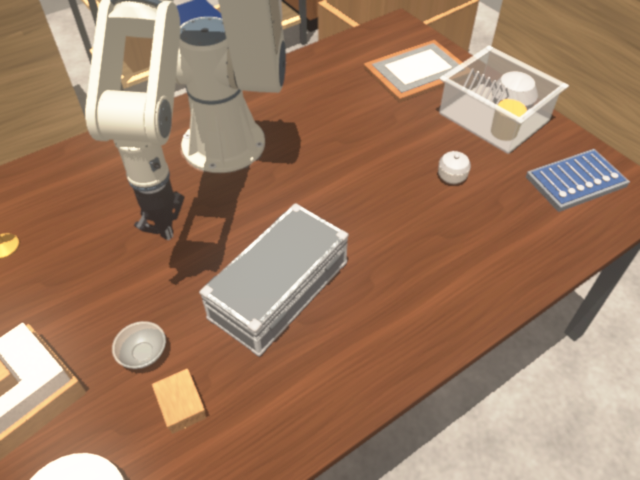

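```bash
python3 -c "
from rig import sign_off,sense
print(sign_off()); print(sense()['clock'])"
```

```text
the job is handed in; nothing more can be done
None
the job is handed in; nothing more can be done
```

The cruet set is packed and the job is handed in, at about 38 s of the 72 s allowed.

- **Mustard pot and shaker:** I gripped the pot by its knob and the shaker by its cap. Each was lowered until the wrist felt the pocket floor (11 N and 14 N upward) and only then released. The camera showed both standing upright in their own pockets.
- **Lid:** I pushed it over from behind and pressed it down until it stopped, with the fingertips at 120.0 mm and 10 N, which is the shut height. I pressed slightly further after that.
- **Catches:** I folded the left one, then the right, each pushed in to a hard stop (about 11 N left, 14 N right). Afterwards their lips measured 96 and 97 mm in front of the case centre, against 98 mm when flat.
- **Bystanders:** the last pictures show the sugar bowl, glass dish and carton where they stood, with the arm clear of everything.

**Checks that were less certain:**
- The two catches stopped 1.5 mm apart in depth. I put this down to a small error in my estimate of the case's angle.
- The last picture cannot show a lid gap under about 0.04 rad, so the shut lid rests on the height and force readings from pressing it down. I did not probe it again after folding the catches.

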